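# Take the vial carrier off the bench cooler and load it for the round

### The job

Lift the blue vial carrier by its arch handle off the cold plate of the bench cooler and set it down gently and flat in the empty steel tray beside it, keeping the two vials it already holds standing in their pockets. Then shut the cooler before its plate ices up: swing the lid over and press its front edge down until the catch snaps and the lid lies flush. After that, take the two teal-capped vials from the right of the tray and stand them gently in the carrier's two free pockets, leaving the carrier in the tray, and leave the grey-capped vial next to them and the other things on the table where they are.

Things in the scene. Friction and masses are not known exactly. Their poses are not given: they have to be found in the camera images.
- cooler: Bench vial cooler, fixed; white housing 170 (x) x 210 (y) x 74 mm high. Origin at the centre of its underside, front (control strip, catch) towards its -x, hinge at its +x side. In its top is a well 118 (x) x 148 (y) mm; the well's floor, an aluminium cold plate on which the carrier stands at the start, lies 62 mm above the table, the rim round it at 74 mm.
- lid_hinge (a point): Middle of the lid's hinge axis, at the rear top edge of the cooler: 82 mm behind the cooler's origin, 78 mm above the table. The axis runs along the cooler's y.
- lid (a joint): Lid: flat panel reaching 166 mm from its hinge, 206 mm wide, 14 mm thick, with a 12 mm finger lip at mid front edge. 0 = shut, latched, flush; grows as it opens. Starts near 1.7 rad, leaning back (stop 1.85), held by hinge friction. Below about 1 rad it sinks by itself onto the sprung catch, some 12 mm ajar (0.07 rad); 5 to 12 N down on the front edge snaps it past.
- lid_press (a point): Point on the lid's outer (upper when shut) face, in the middle, 150 mm from the hinge axis and 13.5 mm off the plane through it; moves with the lid. About 16 mm short of the lid's front edge.
- carrier: Blue carrier 110 (x) x 140 (y) mm, 0.3 kg, origin at centre of underside. Handle: level bar along its y over the middle, centre line 78 mm up (top 85); black grip in its middle 74 mm long, 14.5 mm square. Walls 20 mm high, floor 4 mm. Four pockets 40 (x) x 42 (y) mm; at the start (-32,+46) and (+32,-46) hold vials, (+32,+46) and (-32,-46) are free; white core between, 21 mm high.
- tray: Empty loose shallow steel tray, 220 x 214 mm, wall 18 mm high, flat floor about 190 x 186 mm, 2 mm thick. Origin at the centre of its underside, z up.
- vial_teal_a: Glass vial with teal cap and blue-banded label, 33 mm diameter, 56 mm high, standing on the table to the right of the tray. Origin at the centre of its base, z up. (A similar pair at the far left back of the room is not meant.)
- vial_teal_b: The second vial of the same kind: teal cap, 33 mm diameter, 56 mm high. Origin at the centre of its base, z up.
- vial_grey: Vial of the same shape with a grey cap, standing among the teal-capped ones; not wanted. 33 mm diameter, 56 mm high. Origin at the centre of its base.
- vial_red: Slim vial with a red cap standing in one of the carrier's pockets from the start, 25 mm diameter, 82 mm high. Origin at the centre of its base.
- vial_amber: Small vial with an orange cap standing in one of the carrier's pockets from the start, 21 mm diameter, 40 mm high. Origin at the centre of its base.
- syringe_large: Large plastic syringe lying behind the tray, 192 mm long, 28 mm high. Origin at the middle of its underside. Not to be moved.
- calculator: Desk calculator lying at the near right corner, 150 x 108 x 21 mm. Origin at the centre of its underside. Not to be moved.
- tape_roll: Roll of tape, 56 mm diameter, 25 mm high, standing between the cooler and the tray, towards the back. Origin at the centre of its base. Not to be moved.
Things that resemble listed ones, but are neither listed nor needed, are in the scene too. Leave any green look-alike of the vial_teal_b alone.

How it is judged:
By the outcome, as a careful person would: the job done as asked, in the order asked, and still so for the second after the job is handed in, with the robot touching nothing.
It also fails if it takes over 72 s, if anything falls off the work surface, if the arm or the gripper's body presses on something with over 40 N, if the wrist force passes 120 N, or if a joint passes its speed limit or range.

### The arm

A 7-joint arm with a two-finger parallel gripper is mounted at the origin on a cart in front of the work surface, level with it; the furniture and walls round the work are solid. World frame = base frame: x ahead of the robot, y to its left, z up, the work surface at z = 0. Lengths are in m, angles in rad, forces in N, time in s.
With the tool pointing down it reaches from about 0.425 to 0.925 m from the base axis. Payload 6.8 kg.
Tool frame: the origin (TCP) lies at the very end of the fingers, on their centre line; the grasp point (between the pads) lies bot.hold_point_z behind it (bot.hold_point_z is the distance from the TCP to the grasp point, in m); x points along the fingers, z is the direction in which the jaws open and shut, and the axes are right-handed (so a half turn about x gives the same grasp; the last joint's range is limited). The gripper opens to 85 mm and grips with 20 to 120 N. Pads are 22 mm wide; open, the fingers measure 114 mm over their backs; the gripper's body (76 mm by 85 mm) begins 54 mm behind the grasp point. The pads swing forward as they close: fully open they stand 13 mm farther back than shut.
Start: joints at [-1.369, 0.477, 0.022, 1.555, -0.011, 1.109, -0.083], TCP at [0.206, 0.643, 0.231] pointing down, gripper open.
Joint ranges: [-2.96, 2.96], [-0.34, 2.1], [-1.41, 1.46], [0.24, 2.44], [-1.37, 4.51], [0.17, 1.92], [-2.96, 2.96]. Speed limits (rad/s): [2.39, 2.39, 3.14, 3.14, 3.14, 3.14, 3.14].

### API

Orientations are given as a unit quaternion [w, x, y, z].
In Python, from station import bot gives the robot as it stands.
- The arm moves only by the tool drive_tool, never from a script. Its arguments are lists of equal length, an entry for each row: "slide": the shift along the world's x, y, z in mm, a list of three; "turn": the turn, a rotation vector about the world's x, y, z in rad, a list of three; "gripper": the opening, from 0 (shut) to 1 (fully open). A call has 1 to 10 rows; each row is the pose to reach, as a shift and turn from the pose measured when the call began; what a row does not reach only later rows make up. A row lasts 1/10 s, in which the tool goes at most 50 mm and 8.59 degrees, less where a joint would pass 70% of its speed; a pose out of reach is approached as far as the arm can. A call with a gripper value outside its range is refused whole. The fingers move at their own pace and stop on an object; "squeeze" is the grip in N (left out, the last holds). Time passes only in rows, so rows that repeat a pose let the fingers close. It gives the time, the measured TCP pose, the force and the opening at its end, in the units of the state.
- bot.get_obs(): the state, without advancing time (a new reading comes with each control period).
- bot.read_camera(name): name is "scene" or "side" or "wrist"; returns a dict with "color" (480x640x3 uint8, red, green, blue), "fovy" (degrees; the focal length in pixels is half the picture's height over the tangent of half this angle, whatever the lens; pixels are square), "cx", "cy" (the principal point, pixels), "R" (3x3) and "t" (3): a world point X has camera coordinates R X + t. Camera axes: x right, y down, z forward; pixel columns grow to the right and rows downward; lengths in m; the calibration is good to about 2 mm. A picture is of the moment at which its call begins. There is no depth.
- bot.hand_in(): hands the job in, once; it reports no verdict.
The state is a dict: "t": time; "q": joint angles; "joint_vel": joint speeds; "joint_torque": joint torques, N m; "eef_pos": TCP position; "tool_rot": TCP orientation; "contact_force": force on the tool from outside, world axes, zero at the start; "torque": the same for the moment, N m; "gripper_width": opening from 0.0 (shut) to 1.0 (fully open).
Only numpy, scipy, OpenCV 4.12 (cv2) and the standard library are available. Lean on these libraries where they do the work, as an engineer would, in place of code of your own. Each camera call takes 0.05 s, during which the arm holds its last target.

## Working session

There is one attempt and no reset: what is moved stays moved. The work goes in short steps, Python scripts to look and compute and a tool call to move; the robot and the scene stay as the last step left them, time stands still between calls to the robot, and variables do not carry over. Pictures are saved under pics/ and viewed, and the job is handed in when it is done.

Besides the shell and the picture viewer there is one more tool, called after ">>>" as name(argument=value, ...), one argument or row to a line, values as JSON. drive_tool: Moves the arm, as the interface text tells. Its arguments: {"type":"object","properties":{"slide":{"type":"array"},"turn":{"type":"array"},"gripper":{"type":"array"},"squeeze":{"type":"number"}},"required":["slide","turn","gripper"]}

```bash
ls; mkdir -p pics
python3 - <<'E'
from station import bot
import cv2
print(bot.get_obs(), bot.hold_point_z)
for n in ["scene","side","wrist"]:
    c=bot.read_camera(n); cv2.imwrite(f"pics/{n}0.png",c["color"][:,:,::-1]); print(n,c["fovy"],c["cx"],c["cy"],c["R"],c["t"])
E
```

```text
pics
{'t': 0.0, 'q': array([-1.36910262,  0.47781357,  0.02235042,  1.55646002, -0.0114675 ,
        1.10931388, -0.08310865]), 'joint_vel': array([ 3.07897122e-04,  5.20651856e-05, -1.09832843e-03, -1.13032513e-03,
       -1.97561238e-04, -1.69334513e-03,  1.66843506e-03]), 'joint_torque': array([-6.15575536e-04, -5.96464384e+01,  1.60748642e+00, -2.81184125e+01,
        1.24319899e-02,  9.44002066e-03, -3.07556536e-05]), 'eef_pos': array([0.20562905, 0.64228479, 0.2303133 ]), 'tool_rot': array([ 0.57065428, -0.41731646,  0.57164342,  0.41644264]), 'contact_force': array([-0.28787954, -0.32195344, -0.11786134]), 'torque': array([-0.03608135,  0.00980134,  0.07411598]), 'gripper_width': 0.998186805604683} 0.0187
scene 55.615566739999316 309.2415306296523 236.85327693636222 [[ 6.54964164e-01 -7.55659924e-01 -1.51660044e-04]
 [-4.85677739e-01 -4.20804788e-01 -7.66185659e-01]
 [ 5.78911978e-01  5.01897807e-01 -6.42619260e-01]] [-0.31221208  0.31886047  0.81598722]
side 47.84413096480313 314.7655581368078 249.78611670121833 [[-2.21738176e-01 -9.75106009e-01 -6.73251639e-04]
 [-4.02132924e-01  9.20735923e-02 -9.10939935e-01]
 [ 8.88324993e-01 -2.01719423e-01 -4.12538461e-01]] [0.153943   0.26312148 0.85368557]
wrist 69.51751550611571 320.8362488896287 240.12583062676325 [[ 3.04338947e-01  9.52563728e-01 -3.86258611e-04]
 [ 9.10697986e-01 -2.90844128e-01  2.93323834e-01]
 [ 2.79297304e-01 -8.96216316e-02 -9.56013064e-01]] [-0.6738718  -0.03876788  0.37774065]
```

View pics/scene0.png

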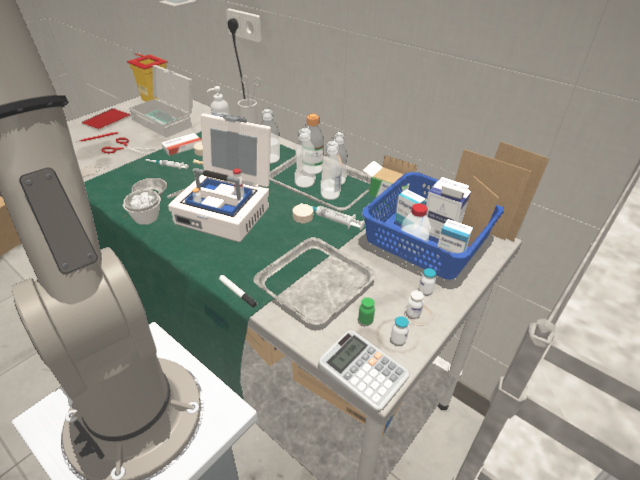

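View pics/side0.png

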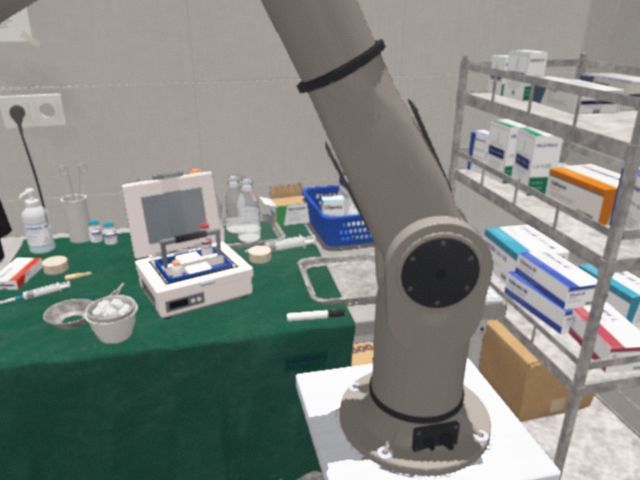

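View pics/wrist0.png

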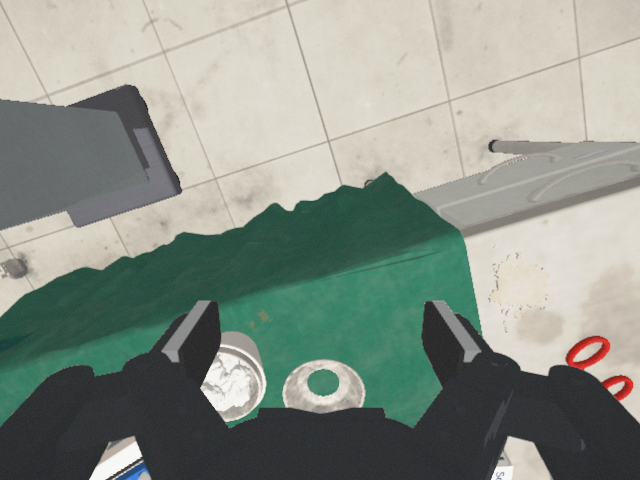

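The scene view shows the cooler at about (220,205) with the carrier on it, the tray at (315,282), teal vials at (428,282) and (400,330), the grey one at (415,305) and the green look-alike at (367,312). I'll enlarge these.

```bash
cat > h.py <<'E'
import numpy as np, cv2
from station import bot
from scipy.spatial.transform import Rotation as Ro
def K(c):
    f=240/np.tan(np.radians(c["fovy"])/2); return f,c["cx"],c["cy"]
def ray(c,u,v):
    f,cx,cy=K(c); d=np.array([(u-cx)/f,(v-cy)/f,1.]); R=np.array(c["R"]);t=np.array(c["t"])
    return -R.T@t, R.T@d
def atz(c,u,v,z):
    o,d=ray(c,u,v); return o+d*(z-o[2])/d[2]
def proj(c,X):
    f,cx,cy=K(c); p=np.array(c["R"])@np.array(X,float)+c["t"]; return np.array([f*p[0]/p[2]+cx,f*p[1]/p[2]+cy])
def tri(obs):
    A=[];b=[]
    for c,u,v in obs:
        o,d=ray(c,u,v); d/=np.linalg.norm(d); P=np.eye(3)-np.outer(d,d); A.append(P); b.append(P@o)
    A=np.vstack(A);b=np.hstack(b); x,*_=np.linalg.lstsq(A,b,rcond=None); return x, np.linalg.norm(A@x-b)
def crop(c,name,x0,y0,x1,y1,s):
    im=c["color"][y0:y1,x0:x1,::-1]; im=cv2.resize(im,None,fx=s,fy=s,interpolation=cv2.INTER_CUBIC); cv2.imwrite("pics/"+name,im)
E
python3 - <<'E'
from h import *
import pickle
cs={n:bot.read_camera(n) for n in ["scene","side"]}
pickle.dump(cs,open("c0.pkl","wb"))
crop(cs["scene"],"s1.png",160,100,290,250,4)
crop(cs["scene"],"s2.png",250,225,450,375,4)
crop(cs["side"],"d1.png",120,160,260,320,4-.3)
E
```

```text
(no output)
```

View pics/s1.png

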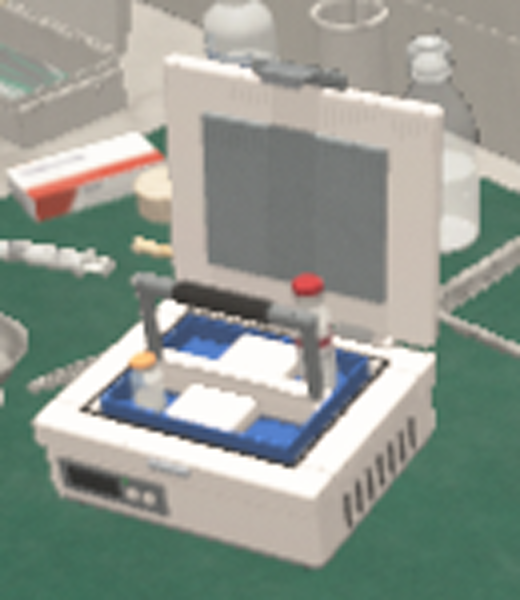

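View pics/s2.png

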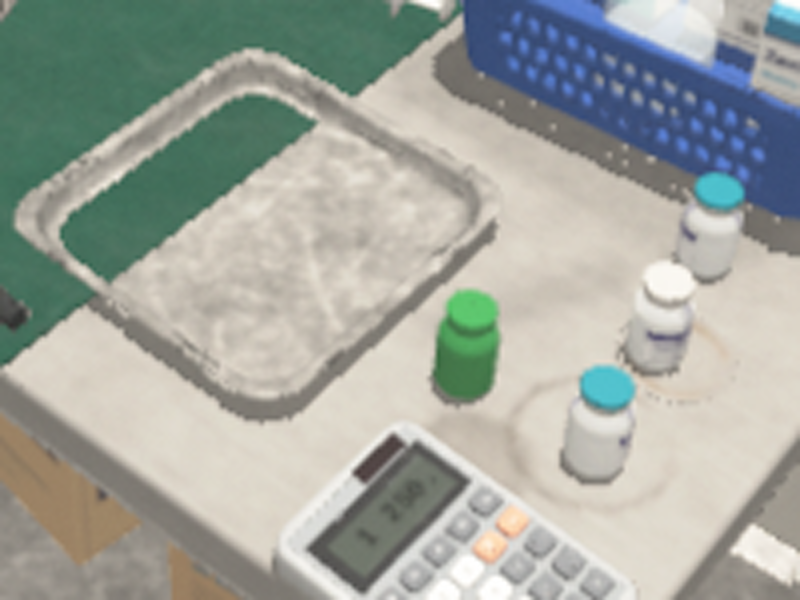

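View pics/d1.png

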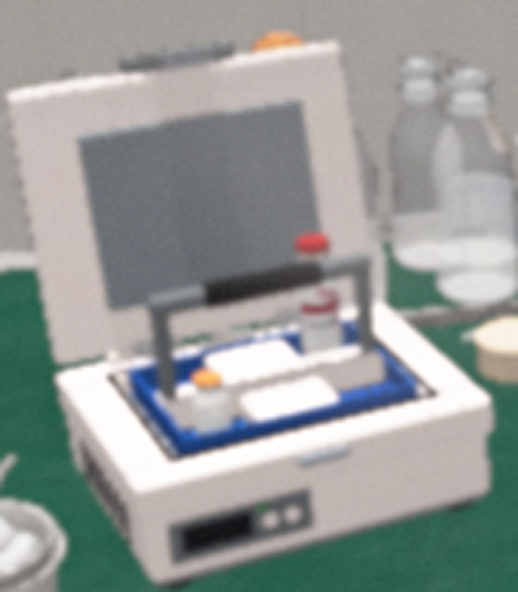

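```bash
cat > m1.py <<'E'
from h import *
import pickle
from scipy.optimize import least_squares
cs=pickle.load(open("c0.pkl","rb")); S,D=cs["scene"],cs["side"]
s=lambda u,v:(S,160+u/4,100+v/4); d=lambda u,v:(D,120+u/3.7,160+v/3.7); s2=lambda u,v:(S,250+u/4,225+v/4)
print("grip",tri([s(175,293),d(205,290)]),tri([s(270,305),d(322,270)]))
print("bar",tri([s(147,283),d(163,300)]),tri([s(313,320),d(362,266)]))
print("FL",tri([s(40,425),d(143,490)]),"FR",tri([s(320,497),d(492,400)]))
pts=[((-.085,.105,.074),s(38,425)),((-.085,-.105,.074),s(320,497)),((.085,-.105,.074),s(435,350)),((-.085,.105,.074),d(143,490)),((-.085,-.105,.074),d(492,398)),((.085,.105,.074),d(58,372))]
def place(p,X): c,n=np.cos(p[2]),np.sin(p[2]); return np.array([p[0]+c*X[0]-n*X[1],p[1]+n*X[0]+c*X[1],X[2]])
def fit(pts,p0):
    r=least_squares(lambda p:np.hstack([proj(o[0],place(p,X))-o[1:] for X,o in pts]),p0); print(r.x,r.fun.round(1)); return r.x
print("cooler");pc=fit(pts,[.7,.3,0])
print("carrier");fit([((0,.037,.140),s(175,293)),((0,-.037,.140),s(270,305)),((0,.037,.140),d(205,290)),((0,-.037,.140),d(322,270))],[.7,.3,0])
print("tray corners z18",[atz(*s2(*q),.018)[:2].round(4) for q in [(18,215),(255,52),(497,200),(265,405)]])
for n,q in dict(tA=(718,190),grey=(669,282),tB=(607,388),green=(472,310)).items(): print(n,atz(*s2(*q),.055))
for n,q in dict(tA=(706,272),grey=(656,366),tB=(595,474),green=(463,398)).items(): print(n,"base front",atz(*s2(*q),.0))
print("lid top",tri([s(165,55),d(10,93)]),tri([s(442,103),d(338,42)]))
print("tape",atz(S,303,210,.025),"red cap",tri([s(308,284),d(312,241)]),"amber",tri([s(144,360),d(207,378)]))
E
python3 m1.py
```

```text
grip (array([0.46739509, 0.35151233, 0.14275368]), np.float64(0.0024296354533431884)) (array([0.49207057, 0.2869786 , 0.14335852]), np.float64(0.0039289330844006825))
bar (array([0.46342768, 0.3751898 , 0.141416  ]), np.float64(0.001106698287436289)) (array([0.50567635, 0.26285277, 0.13707485]), np.float64(0.0022935150458916575))
FL (array([0.3746037 , 0.39149651, 0.06885338]), np.float64(0.001235774469224096)) FR (array([0.44092381, 0.19537802, 0.07011291]), np.float64(0.00011931469655479949))
cooler
[0.48399273 0.32009841 0.33786999] [-1.6 -0.9 -0.2 -0.4  0.8  0.3  0.1 -0.6  1.2 -0.7 -0.6  0. ]
carrier
[0.48258246 0.32032029 0.36320055] [-0.1 -0.5  1.7  1.8 -1.1  1.7  0.  -0.4]
tray corners z18 [array([0.3663, 0.0719]), array([0.5673, 0.0633]), array([ 0.5578, -0.1304]), array([ 0.3541, -0.1255])]
tA [ 0.61204778 -0.23786341  0.055     ]
grey [ 0.5335786  -0.25303589  0.055     ]
tB [ 0.45094339 -0.26657421  0.055     ]
green [ 0.44923022 -0.18571394  0.055     ]
tA base front [ 0.60405083 -0.24515001  0.        ]
grey base front [ 5.24904287e-01 -2.59669369e-01 -1.11022302e-16]
tB base front [ 0.44217786 -0.27324717  0.        ]
green base front [ 0.43818745 -0.19321352  0.        ]
lid top (array([0.56002588, 0.45313109, 0.24012093]), np.float64(0.0006106227036573592)) (array([0.6293703 , 0.26249759, 0.23985699]), np.float64(0.002310329655175801))
tape [0.6320704  0.15726779 0.025     ] red cap (array([0.52656785, 0.2896515 , 0.14540362]), np.float64(0.0006419982204905576)) amber (array([0.4374655 , 0.35503371, 0.10299861]), np.float64(0.00042132790514593654))
```

```bash
cat >> h.py <<'E'
def plan(x,y,z,a,flip=False):
    o=bot.get_obs(); w=o["tool_rot"]; Rc=Ro.from_quat([w[1],w[2],w[3],w[0]]).as_matrix()
    for k in (0,1):
        b=a+k*np.pi; X=np.array([0,0,-1.]);Z=np.array([np.cos(b),np.sin(b),0]); Rd=np.column_stack([X,np.cross(Z,X),Z])
        print("slide",((np.array([x,y,z])-o["eef_pos"])*1000).round(1),"turn",Ro.from_matrix(Rd@Rc.T).as_rotvec().round(4))
def st():
    o=bot.get_obs(); print({k:np.round(o[k],4) for k in("t","q","eef_pos","contact_force","gripper_width")}); w=o["tool_rot"];M=Ro.from_quat([w[1],w[2],w[3],w[0]]).as_matrix();print("x",M[:,0].round(3),"z",M[:,2].round(3),"jaw ang",np.arctan2(M[1,2],M[0,2]).round(4))
E
python3 - <<'E'
from h import *
st(); plan(.483,.320,.25,.35)
E
```

```text
{'t': np.float64(0.25), 'q': array([-1.3691,  0.4774,  0.0224,  1.5559, -0.0115,  1.1093, -0.0831]), 'eef_pos': array([0.2057, 0.6426, 0.2308]), 'contact_force': array([ 0.9222, -0.7635,  0.1313]), 'gripper_width': np.float64(1.0028)}
x [-0.    -0.001 -1.   ] z [ 0.305  0.952 -0.001] jaw ang 1.261
slide [ 277.3 -322.6   19.2] turn [ 7.00e-04 -6.00e-04 -9.11e-01]
slide [ 277.3 -322.6   19.2] turn [7.0000e-04 8.0000e-04 2.2306e+00]
```

>>> drive_tool(
  slide=[
    [28, -32, 5],
    [62, -72, 15],
    [97, -113, 20],
    [132, -153, 20],
    [166, -194, 20],
    [201, -234, 20],
    [236, -274, 20],
    [263, -306, 20],
    [277, -322, 20],
    [277, -322, 20],
  ],
  turn=[
    [0, 0, -0.08],
    [0, 0, -0.2],
    [0, 0, -0.32],
    [0, 0, -0.44],
    [0, 0, -0.56],
    [0, 0, -0.68],
    [0, 0, -0.8],
    [0, 0, -0.88],
    [0, 0, -0.91],
    [0, 0, -0.91],
  ],
  gripper=[0.7, 0.7, 0.7, 0.7, 0.7, 0.7, 0.7, 0.7, 0.7, 0.7],
)

```text
t: 1.25
eef_pos: [0.4866, 0.3148, 0.2512]
tool_rot: [0.697, -0.121, 0.697, 0.119]
contact_force: [0.5, 0.1, 0.2]
gripper_width: 0.699
```

Run:
```python
from h import *
import pickle
st(); c=bot.read_camera("wrist"); d=bot.read_camera("side");s=bot.read_camera("scene"); pickle.dump(dict(wrist=c,side=d,scene=s),open("c1.pkl","wb")); cv2.imwrite("pics/w1.png",c["color"][:,:,::-1])
crop(s,"s3.png",160,100,290,250,4)
```

```text
{'t': np.float64(1.25), 'q': array([-0.9577,  0.3088,  0.344 ,  1.786 , -0.1143,  1.0668, -0.2325]), 'eef_pos': array([0.4866, 0.3148, 0.2512]), 'contact_force': array([0.4767, 0.1341, 0.1503]), 'gripper_width': np.float64(0.6987)}
x [ 0.001 -0.002 -1.   ] z [0.942 0.334 0.001] jaw ang 0.3409
```

View pics/w1.png

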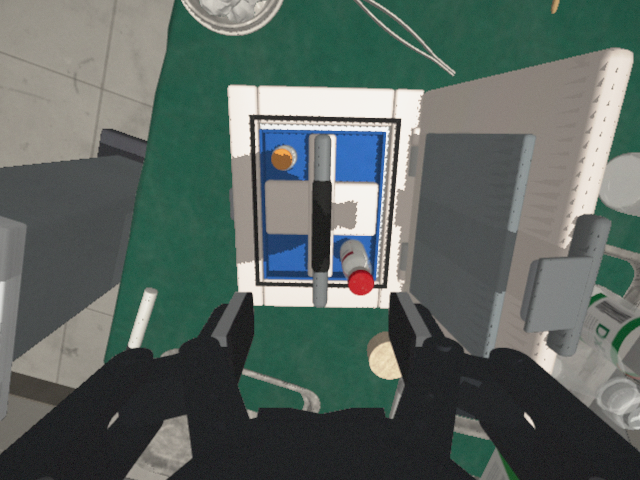

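```bash
python3 - <<'E'
from h import *
import pickle
c=pickle.load(open("c1.pkl","rb"))["wrist"]
for u,v,z in [(322,181,.147),(320.5,271,.147),(322,135,.145),(320,305,.147),(229,86,.074),(238,307,.074)]: print(u,v,atz(c,u,v,z).round(4))
a=atz(c,322,181,.147);b=atz(c,320.5,271,.147);print((a+b)/2,np.linalg.norm(a-b),np.arctan2(*(a-b)[:2][::-1])-np.pi/2)
E
cat > /dev/null
```

```text
322 181 [0.4737 0.3548 0.147 ]
320.5 271 [0.4956 0.29   0.147 ]
322 135 [0.4632 0.3841 0.145 ]
320 305 [0.5049 0.2626 0.147 ]
229 86 [0.376 0.395 0.074]
238 307 [0.4392 0.1961 0.074 ]
[0.48462582 0.32240581 0.147     ] 0.06844693710331069 0.32566685538782414
```

View pics/s3.png

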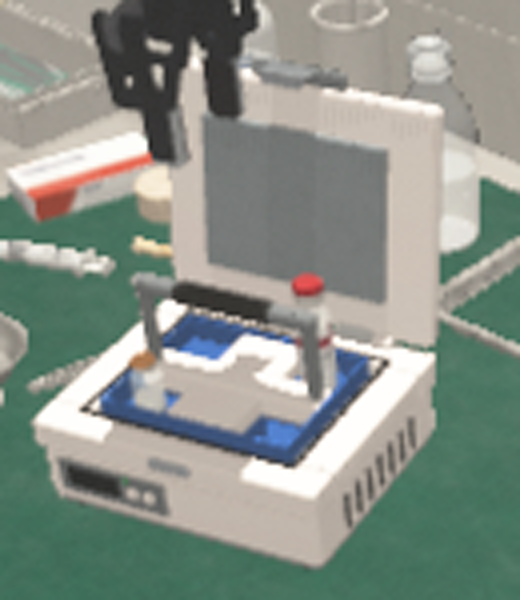

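>>> drive_tool(
  slide=[
    [-2, 7, -30],
    [-2, 7, -70],
    [-2, 7, -105],
    [-2, 7, -126],
    [-2, 7, -130],
    [-2, 7, -130],
    [-2, 7, -130],
  ],
  turn=[
    [0, 0, -0.006],
    [0, 0, -0.006],
    [0, 0, -0.006],
    [0, 0, -0.006],
    [0, 0, -0.006],
    [0, 0, -0.006],
    [0, 0, -0.006],
  ],
  gripper=[0.7, 0.7, 0.7, 0.7, 0.7, 0.7, 0.6],
  squeeze=60,
)

```text
t: 2.1
eef_pos: [0.4806, 0.3296, 0.1221]
tool_rot: [0.697, -0.121, 0.696, 0.123]
contact_force: [1.2, 0.6, 0.3]
gripper_width: 0.6
```

Run:
```python
from h import *
st(); s=bot.read_camera("scene");d=bot.read_camera("side")
crop(s,"s4.png",160,100,290,250,4);crop(d,"d4.png",120,160,260,320,3.7)
```

```text
{'t': np.float64(2.1), 'q': array([-0.9348,  0.4644,  0.2951,  1.895 , -0.1831,  0.8069, -0.1951]), 'eef_pos': array([0.4806, 0.3296, 0.1221]), 'contact_force': array([1.1755, 0.6032, 0.2827]), 'gripper_width': np.float64(0.5998)}
x [ 0.     0.002 -1.   ] z [0.94  0.34  0.001] jaw ang 0.347
```

View pics/s4.png

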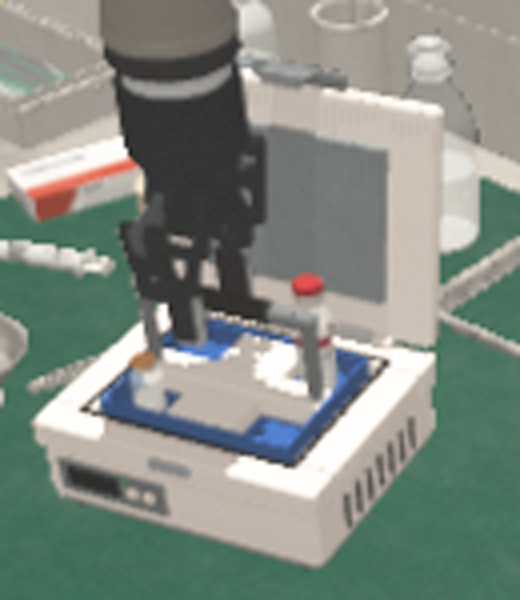

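View pics/d4.png

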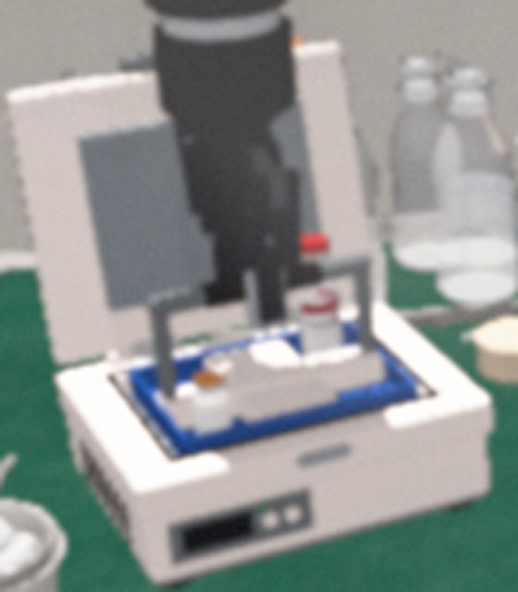

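Run:
```python
from h import *
st()
```

```text
{'t': np.float64(2.2), 'q': array([-0.9344,  0.464 ,  0.2955,  1.8952, -0.1832,  0.8067, -0.195 ]), 'eef_pos': array([0.4809, 0.3292, 0.1223]), 'contact_force': array([0.3645, 0.2033, 0.0673]), 'gripper_width': np.float64(0.5943)}
x [ 0.001  0.002 -1.   ] z [0.941 0.339 0.001] jaw ang 0.3463
```

>>> drive_tool(
  slide=[
    [3, -7, -1],
    [3, -7, -1],
    [3, -7, -1],
    [3, -7, -1],
    [3, -7, -1],
    [3, -7, -1],
    [3, -7, -1],
    [3, -7, -1],
  ],
  turn=[
    [0, 0, -0.01],
    [0, 0, -0.01],
    [0, 0, -0.01],
    [0, 0, -0.01],
    [0, 0, -0.01],
    [0, 0, -0.01],
    [0, 0, -0.01],
    [0, 0, -0.01],
  ],
  gripper=[0.6, 0.6, 0.4, 0.1, 0.0, 0.0, 0.0, 0.0],
  squeeze=60,
)

```text
t: 3.0
eef_pos: [0.4839, 0.3224, 0.1214]
tool_rot: [0.698, -0.118, 0.697, 0.119]
contact_force: [-1.0, -1.2, 2.6]
gripper_width: 0.16
```

>>> drive_tool(
  slide=[
    [0, 0, 5],
    [0, 0, 12],
    [0, 0, 25],
    [0, 0, 45],
    [0, 0, 65],
    [0, 0, 80],
    [0, 0, 85],
    [0, 0, 85],
  ],
  turn=[
    [0, 0, 0],
    [0, 0, 0],
    [0, 0, 0],
    [0, 0, 0],
    [0, 0, 0],
    [0, 0, 0],
    [0, 0, 0],
    [0, 0, 0],
  ],
  gripper=[0, 0, 0, 0, 0, 0, 0, 0],
)

```text
t: 3.8
eef_pos: [0.4842, 0.3226, 0.2075]
tool_rot: [0.698, -0.117, 0.696, 0.119]
contact_force: [0.1, 0.7, -3.3]
gripper_width: 0.16
```

Run:
```python
from h import *
s=bot.read_camera("scene");d=bot.read_camera("side");st();plan(.463,-.030,.21,-.04)
crop(s,"s5.png",160,100,360,250,4);crop(d,"d5.png",120,160,260,320,3.7)
```

```text
{'t': np.float64(3.9), 'q': array([-0.9544,  0.3576,  0.3302,  1.8315, -0.1393,  0.974 , -0.2286]), 'eef_pos': array([0.4834, 0.3221, 0.2059]), 'contact_force': array([-0.9126,  0.8497, -3.1191]), 'gripper_width': np.float64(0.1565)}
x [-0.     0.002 -1.   ] z [0.944 0.33  0.   ] jaw ang 0.3365
slide [ -20.4 -352.1    4.1] turn [-1.700e-03  2.000e-04 -3.765e-01]
slide [ -20.4 -352.1    4.1] turn [-3.0000e-04 -2.3000e-03  2.7651e+00]
```

View pics/s5.png

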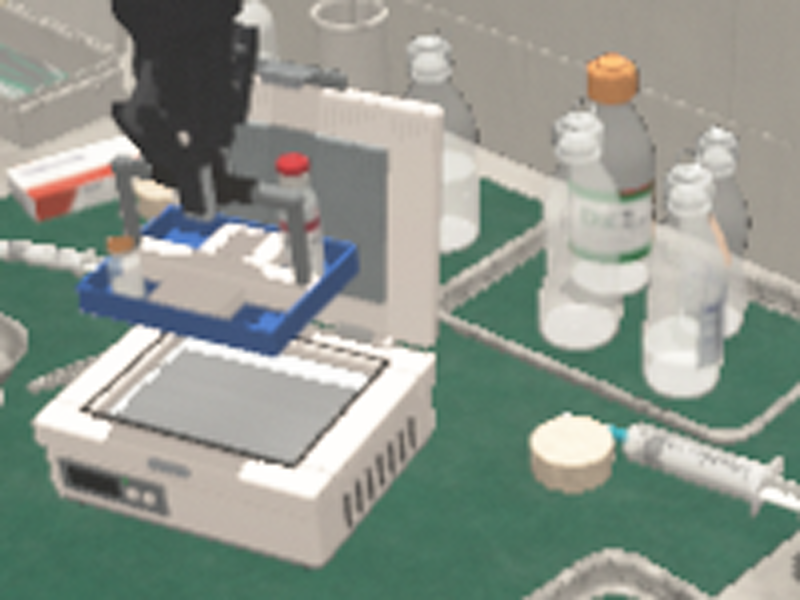

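View pics/d5.png

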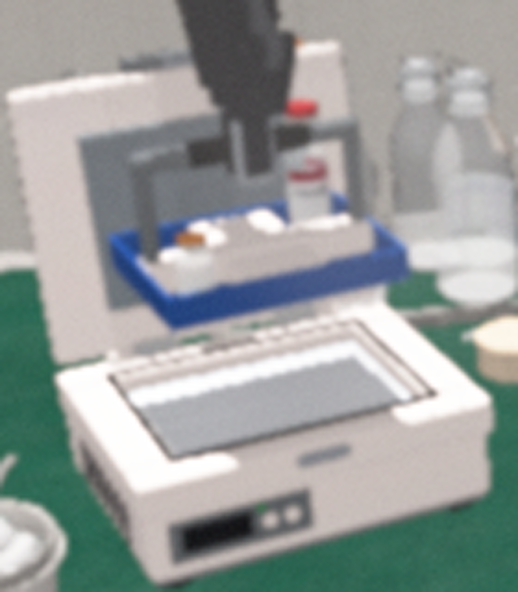

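>>> drive_tool(
  slide=[
    [-1, -8, 1],
    [-2, -25, 2],
    [-3, -50, 3],
    [-5, -80, 4],
    [-7, -112, 4],
    [-8, -144, 4],
    [-10, -174, 4],
    [-11, -200, 4],
    [-12, -220, 4],
    [-13, -232, 4],
  ],
  turn=[
    [0, 0, -0.01],
    [0, 0, -0.03],
    [0, 0, -0.05],
    [0, 0, -0.08],
    [0, 0, -0.12],
    [0, 0, -0.15],
    [0, 0, -0.19],
    [0, 0, -0.21],
    [0, 0, -0.23],
    [0, 0, -0.25],
  ],
  gripper=[0, 0, 0, 0, 0, 0, 0, 0, 0, 0],
)

```text
t: 4.9
eef_pos: [0.4703, 0.088, 0.21]
tool_rot: [0.707, -0.029, 0.706, 0.03]
contact_force: [-0.2, -0.1, -2.9]
gripper_width: 0.155
```

Run:
```python
from h import *
st();plan(.463,-.030,.21,-.04)
```

```text
{'t': np.float64(4.9), 'q': array([-0.7389,  0.1819,  0.4825,  2.061 , -0.1074,  0.9211, -0.1151]), 'eef_pos': array([0.4703, 0.088 , 0.21  ]), 'contact_force': array([-0.1522, -0.1119, -2.8741]), 'gripper_width': np.float64(0.1553)}
x [ 0.     0.002 -1.   ] z [0.997 0.083 0.   ] jaw ang 0.0831
slide [  -7.3 -118.     0. ] turn [-0.0015  0.0004 -0.1231]
slide [  -7.3 -118.     0. ] turn [-6.0000e-04 -2.3000e-03  3.0185e+00]
```

>>> drive_tool(
  slide=[
    [0, -10, 0],
    [-1, -30, 0],
    [-2, -55, 0],
    [-3, -80, 0],
    [-4, -100, 0],
    [-4, -113, 0],
    [-4, -118, 0],
    [-4, -118, 0],
  ],
  turn=[
    [0, 0, -0.01],
    [0, 0, -0.03],
    [0, 0, -0.06],
    [0, 0, -0.085],
    [0, 0, -0.11],
    [0, 0, -0.12],
    [0, 0, -0.123],
    [0, 0, -0.123],
  ],
  gripper=[0, 0, 0, 0, 0, 0, 0, 0],
)

```text
t: 5.7
eef_pos: [0.4665, -0.0302, 0.2099]
tool_rot: [0.707, 0.015, 0.707, -0.014]
contact_force: [0.7, 0.4, -2.5]
gripper_width: 0.159
```

Run:
```python
from h import *
s=bot.read_camera("scene");w=bot.read_camera("wrist");st();plan(.466,-.030,.07,-.04)
crop(s,"s6.png",220,180,420,330,4);cv2.imwrite("pics/w6.png",w["color"][:,:,::-1])
import pickle;pickle.dump(w,open("w6.pkl","wb"))
```

```text
{'t': np.float64(5.8), 'q': array([-0.5832,  0.1661,  0.5783,  2.0882, -0.1164,  0.9167,  0.0214]), 'eef_pos': array([ 0.4665, -0.0291,  0.2099]), 'contact_force': array([ 0.5812,  0.2278, -3.3385]), 'gripper_width': np.float64(0.1542)}
x [ 0.     0.002 -1.   ] z [ 0.999 -0.038  0.   ] jaw ang -0.0384
slide [  -0.5   -0.9 -139.9] turn [-0.0018  0.0005 -0.0016]
slide [  -0.5   -0.9 -139.9] turn [-7.00e-04 -2.90e-03  3.14e+00]
```

View pics/s6.png

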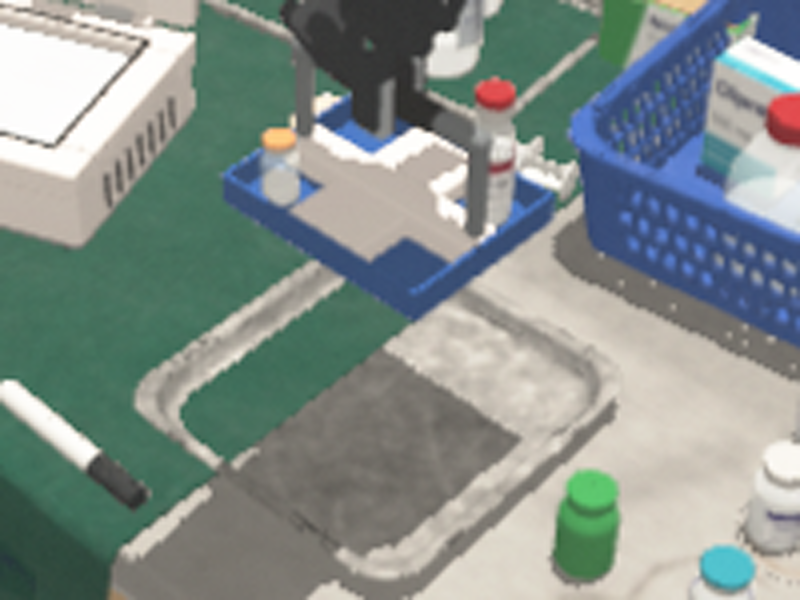

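View pics/w6.png

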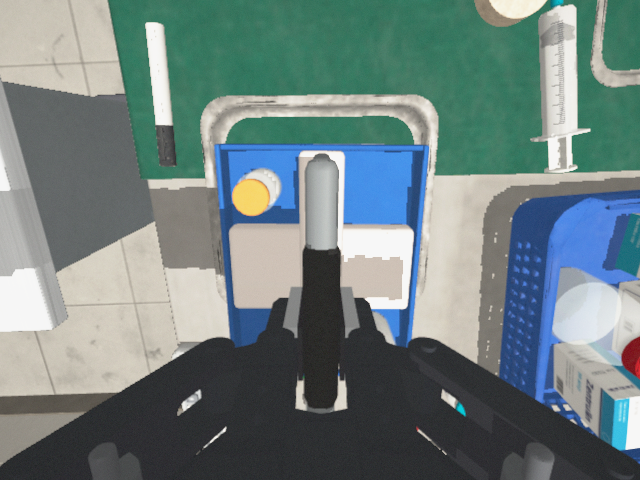

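Run:
```python
from h import *
import pickle
w=pickle.load(open("w6.pkl","rb"))
for q in [(201,130),(438,130),(250,95),(390,96)]: print(atz(w,*q,.018).round(4))
```

```text
[0.3601 0.053  0.018 ]
[0.578  0.0445 0.018 ]
[0.4081 0.081  0.018 ]
[0.5333 0.0753 0.018 ]
```

>>> drive_tool(
  slide=[
    [0, 0, -12],
    [0, 0, -36],
    [0, 0, -64],
    [0, 0, -92],
    [0, 0, -115],
    [0, 0, -130],
    [0, 0, -138],
    [0, 0, -141],
    [0, 0, -142],
    [0, 0, -142],
  ],
  turn=[
    [0, 0, 0],
    [0, 0, 0],
    [0, 0, 0],
    [0, 0, 0],
    [0, 0, 0],
    [0, 0, 0],
    [0, 0, 0],
    [0, 0, 0],
    [0, 0, 0],
    [0, 0, 0],
  ],
  gripper=[0, 0, 0, 0, 0, 0, 0, 0, 0, 0],
)

```text
t: 6.8
eef_pos: [0.467, -0.0289, 0.0683]
tool_rot: [0.708, 0.014, 0.706, -0.013]
contact_force: [0.5, -1.2, -1.9]
gripper_width: 0.155
```

>>> drive_tool(
  slide=[
    [0, 0, -1.5],
    [0, 0, -3],
    [0, 0, -4.5],
    [0, 0, -5.5],
    [0, 0, -6],
  ],
  turn=[
    [0, 0, 0],
    [0, 0, 0],
    [0, 0, 0],
    [0, 0, 0],
    [0, 0, 0],
  ],
  gripper=[0, 0, 0, 0, 0],
)

```text
t: 7.3
eef_pos: [0.467, -0.0289, 0.0623]
tool_rot: [0.707, 0.014, 0.706, -0.013]
contact_force: [0.1, -0.0, -2.6]
gripper_width: 0.159
```

>>> drive_tool(
  slide=[
    [0, 0, -0.7],
    [0, 0, -1.3],
    [0, 0, -1.8],
    [0, 0, -1.8],
  ],
  turn=[
    [0, 0, 0],
    [0, 0, 0],
    [0, 0, 0],
    [0, 0, 0],
  ],
  gripper=[0, 0, 0, 0],
)

```text
t: 7.7
eef_pos: [0.467, -0.0289, 0.0613]
tool_rot: [0.707, 0.015, 0.707, -0.013]
contact_force: [-4.6, 1.0, 12.7]
gripper_width: 0.158
```

Run:
```python
from h import *
s=bot.read_camera("scene");st()
crop(s,"s7.png",220,180,420,330,4)
```

```text
{'t': np.float64(7.75), 'q': array([-0.4426,  0.4321,  0.4553,  2.2011, -0.3515,  0.5746,  0.2356]), 'eef_pos': array([ 0.467 , -0.0289,  0.0613]), 'contact_force': array([-3.9811,  1.408 , 12.3729]), 'gripper_width': np.float64(0.158)}
x [ 0.001  0.003 -1.   ] z [ 0.999 -0.039  0.001] jaw ang -0.0386
```

View pics/s7.png

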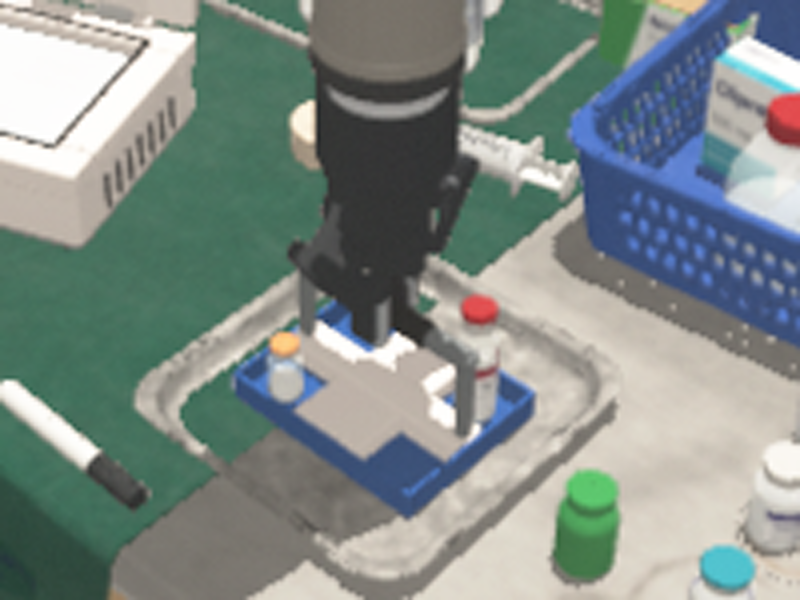

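>>> drive_tool(
  slide=[
    [0, 0, 0.7],
    [0, 0, 0.7],
    [0, 0, 0.7],
    [0, 0, 0.7],
    [0, 0, 0.7],
    [0, 0, 10],
    [0, 0, 35],
    [0, 0, 75],
    [0, 0, 120],
    [0, 0, 165],
  ],
  turn=[
    [0, 0, 0],
    [0, 0, 0],
    [0, 0, 0],
    [0, 0, 0],
    [0, 0, 0],
    [0, 0, 0],
    [0, 0, 0],
    [0, 0, 0],
    [0, 0, 0],
    [0, 0, 0],
  ],
  gripper=[0, 0.15, 0.3, 0.5, 0.6, 0.6, 0.6, 0.6, 0.6, 0.6],
)

```text
t: 8.75
eef_pos: [0.4665, -0.0294, 0.2284]
tool_rot: [0.707, 0.015, 0.707, -0.013]
contact_force: [0.9, 1.0, -0.4]
gripper_width: 0.602
```

Run:
```python
from h import *
import pickle
w=bot.read_camera("wrist");st()
cv2.imwrite("pics/w8.png",w["color"][:,:,::-1]);pickle.dump(w,open("w8.pkl","wb"))
```

```text
{'t': np.float64(8.8), 'q': array([-0.6195,  0.131 ,  0.6138,  2.0596, -0.0976,  0.9653,  0.0042]), 'eef_pos': array([ 0.4706, -0.0299,  0.2351]), 'contact_force': array([ 2.9722, -0.8579,  4.2837]), 'gripper_width': np.float64(0.5979)}
x [ 0.012  0.005 -1.   ] z [ 0.999 -0.041  0.011] jaw ang -0.0409
```

View pics/w8.png

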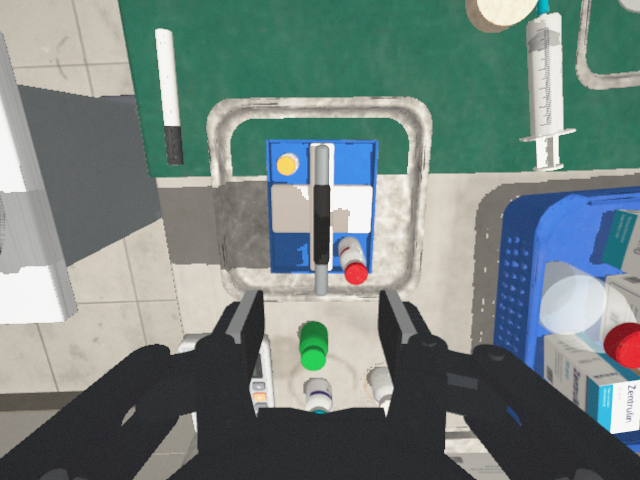

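The carrier sits flat in the tray, with the amber vial at (287,163) and the red vial at (354,262) both standing. Next I'll check the room behind the lid.

Run:
```python
from h import *
import pickle
cs=pickle.load(open("c0.pkl","rb"));S,D=cs["scene"],cs["side"]
for n,q in dict(b1=(305,184),b2=(331,196),orange=(312,172),left=(268,160),rtray=(272,176)).items(): print(n,atz(S,*q,0).round(3))
for n,q in dict(b1=(249,240),b0=(234,232)).items(): print(n,atz(D,*q,0).round(3))
# orange cap height
print(tri([(S,313,120),(D,194,171)]))
pc=[.484,.320,.335]
for th in (1.6,1.65,1.7,1.75,1.8,1.85):
    c=np.array([np.cos(pc[2]),np.sin(pc[2]),0]);y=np.array([-c[1],c[0],0]);h=np.array([pc[0],pc[1],.078])+.082*c
    u=-c*np.cos(th)+np.array([0,0,np.sin(th)])
    e=0
    for w,sp,dp in ((.103,(160+165/4,100+55/4),(120+10/3.7,160+93/3.7)),(-.103,(160+442/4,100+103/4),(120+338/3.7,160+42/3.7))):
        P=h+u*.166+y*w; print(th,(proj(S,P)-sp).round(1),(proj(D,P)-dp).round(1))
```

```text
b1 [0.761 0.263 0.   ]
b2 [0.763 0.163 0.   ]
orange [0.827 0.292 0.   ]
left [0.788 0.449 0.   ]
rtray [0.727 0.371 0.   ]
b1 [0.761 0.171 0.   ]
b0 [0.828 0.206 0.   ]
(array([0.83809957, 0.2995128 , 0.17705828]), np.float64(0.008778213465387546))
1.6 [-6.9  3.1] [2.  1.8]
1.6 [-5.1  4.6] [5.2 0.8]
1.65 [-5.1  2. ] [1.1 0.9]
1.65 [-3.7  3.3] [3.8 0.2]
1.7 [-3.3  1. ] [0.1 0.3]
1.7 [-2.2  2.2] [ 2.4 -0.3]
1.75 [-1.6  0.2] [-0.8 -0.1]
1.75 [-0.8  1.3] [ 1.1 -0.6]
1.8 [ 0.2 -0.4] [-1.6 -0.3]
1.8 [0.6 0.6] [-0.2 -0.8]
1.85 [ 1.9 -0.9] [-2.4 -0.3]
1.85 [ 2. -0.] [-1.4 -0.7]
```

>>> drive_tool(
  slide=[
    [4, 10, 40],
    [15, 38, 80],
    [32, 80, 100],
    [50, 122, 105],
    [65, 162, 105],
    [81, 202, 105],
    [97, 242, 105],
    [113, 282, 105],
    [126, 315, 105],
    [134, 335, 105],
  ],
  turn=[
    [0, 0, -0.06],
    [0, 0, -0.17],
    [0, 0, -0.29],
    [0, 0, -0.41],
    [0, 0, -0.53],
    [0, 0, -0.65],
    [0, 0, -0.77],
    [0, 0, -0.89],
    [0, 0, -1.0],
    [0, 0, -1.08],
  ],
  gripper=[0.4, 0.2, 0, 0, 0, 0, 0, 0, 0, 0],
)

```text
t: 9.8
eef_pos: [0.6044, 0.3087, 0.3398]
tool_rot: [0.603, 0.376, 0.594, -0.377]
contact_force: [0.1, 0.2, -0.0]
gripper_width: -0.002
```

Run:
```python
from h import *
st();plan(.632,.372,.34,-1.236)
```

```text
{'t': np.float64(9.8), 'q': array([-0.9685,  0.4534,  0.5942,  1.4409, -0.2445,  1.3188, -1.4836]), 'eef_pos': array([0.6044, 0.3087, 0.3398]), 'contact_force': array([ 0.0803,  0.2191, -0.0143]), 'gripper_width': np.float64(-0.0018)}
x [ 0.01  -0.008 -1.   ] z [ 0.434 -0.901  0.011] jaw ang -1.1218
slide [27.6 63.3  0.2] turn [ 0.0085  0.0091 -0.1142]
slide [27.6 63.3  0.2] turn [-0.0138  0.0128  3.0273]
```

>>> drive_tool(
  slide=[
    [10, 20, 0],
    [22, 45, 0],
    [28, 60, 0],
    [28, 63, 0],
    [28, 63, 0],
  ],
  turn=[
    [0, 0, -0.04],
    [0.008, 0.009, -0.09],
    [0.008, 0.009, -0.114],
    [0.008, 0.009, -0.114],
    [0.008, 0.009, -0.114],
  ],
  gripper=[0, 0, 0, 0, 0],
)

```text
t: 10.3
eef_pos: [0.632, 0.3716, 0.3398]
tool_rot: [0.577, 0.409, 0.576, -0.41]
contact_force: [-0.8, 0.1, 0.1]
gripper_width: -0.002
```

Run:
```python
from h import *
s=bot.read_camera("scene");d=bot.read_camera("side");st();plan(.632,.372,.2,-1.236)
crop(s,"s9.png",160,60,340,230,3.5);crop(d,"d9.png",100,120,280,270,4)
```

```text
{'t': np.float64(10.4), 'q': array([-0.9704,  0.5653,  0.5995,  1.282 , -0.3115,  1.3863, -1.6245]), 'eef_pos': array([0.6323, 0.3703, 0.3404]), 'contact_force': array([ 0.3717, -0.5579,  0.1119]), 'gripper_width': np.float64(-0.0011)}
x [ 0.    -0.001 -1.   ] z [ 0.328 -0.945  0.001] jaw ang -1.2365
slide [  -0.3    1.7 -140.4] turn [0.0009 0.0003 0.0005]
slide [  -0.3    1.7 -140.4] turn [ 5.000e-04 -1.400e-03 -3.141e+00]
```

View pics/s9.png

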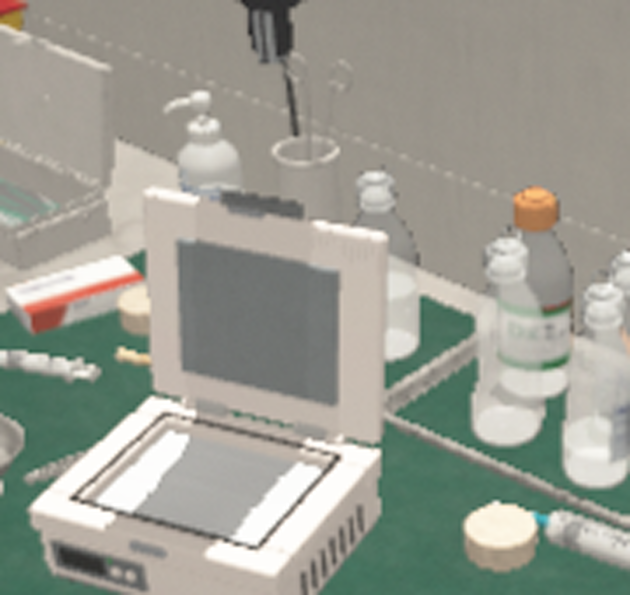

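View pics/d9.png

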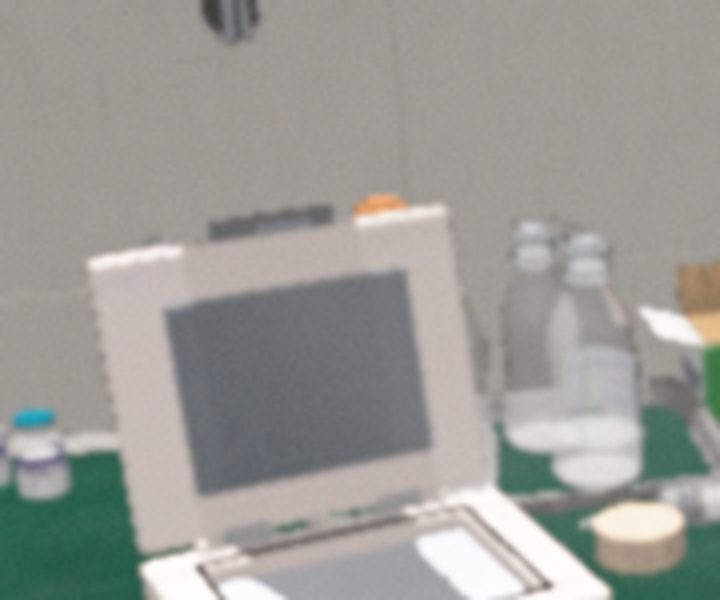

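>>> drive_tool(
  slide=[
    [8, 5, -30],
    [9, 5, -70],
    [9, 5, -110],
    [9, 5, -134],
    [9, 5, -140],
    [9, 5, -140],
  ],
  turn=[
    [0, 0, 0],
    [0, 0, 0],
    [0, 0, 0],
    [0, 0, 0],
    [0, 0, 0],
    [0, 0, 0],
  ],
  gripper=[0, 0, 0, 0, 0, 0],
)

```text
t: 11.0
eef_pos: [0.6412, 0.3743, 0.2005]
tool_rot: [0.576, 0.41, 0.576, -0.411]
contact_force: [0.9, 0.1, 0.6]
gripper_width: -0.003
```

Run:
```python
from h import *
st()
c=np.array([.944,.329])
for d in (.04,.03,.0,-.03,-.06): print(d,((np.array([.5614,.347])+d*c-bot.get_obs()["eef_pos"][:2])*1000).round(1))
```

```text
{'t': np.float64(11.0), 'q': array([-0.9493,  0.6717,  0.5531,  1.4252, -0.3652,  1.1487, -1.5808]), 'eef_pos': array([0.6412, 0.3743, 0.2005]), 'contact_force': array([0.8611, 0.1382, 0.5969]), 'gripper_width': np.float64(-0.003)}
x [-0.    -0.002 -1.   ] z [ 0.327 -0.945  0.001] jaw ang -1.2373
0.04 [-42.  -14.2]
0.03 [-51.4 -17.5]
0.0 [-79.8 -27.3]
-0.03 [-108.1  -37.2]
-0.06 [-136.4  -47.1]
```

>>> drive_tool(
  slide=[
    [-8, -3, 0],
    [-20, -7, 0],
    [-32, -11, 0],
    [-44, -15, 0],
    [-56, -19, 0],
    [-68, -23, 0],
    [-80, -27, -3],
  ],
  turn=[
    [0, 0, 0],
    [0, 0, 0],
    [0, 0, 0],
    [0, 0, 0],
    [0, 0, 0],
    [0, 0, 0],
    [0, 0, 0],
  ],
  gripper=[0, 0, 0, 0, 0, 0, 0],
)

```text
t: 11.7
eef_pos: [0.5625, 0.3476, 0.2011]
tool_rot: [0.577, 0.412, 0.575, -0.408]
contact_force: [1.7, 1.1, 1.5]
gripper_width: -0.002
```

Run:
```python
from h import *
s=bot.read_camera("scene");st()
crop(s,"s10.png",160,60,340,230,3.5)
```

```text
{'t': np.float64(11.75), 'q': array([-1.0484,  0.5305,  0.5725,  1.6588, -0.3226,  1.046 , -1.6131]), 'eef_pos': array([0.5601, 0.3468, 0.2   ]), 'contact_force': array([-1.9631, -0.9524, -0.8616]), 'gripper_width': np.float64(-0.0005)}
x [ 0.001  0.001 -1.   ] z [ 0.327 -0.945 -0.001] jaw ang -1.2375
```

View pics/s10.png

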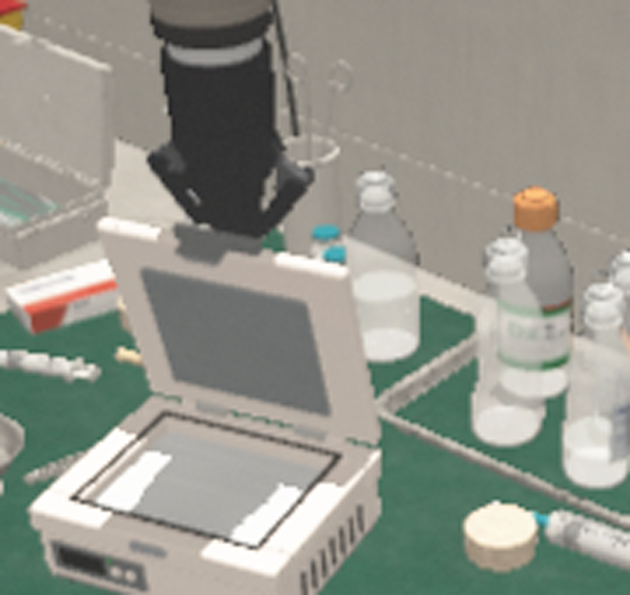

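>>> drive_tool(
  slide=[
    [-8, -3, 0],
    [-20, -7, -3],
    [-32, -11, -7],
    [-44, -15, -11],
    [-54, -19, -16],
    [-62, -22, -20],
    [-68, -24, -22],
  ],
  turn=[
    [0, 0, 0],
    [0, 0, 0],
    [0, 0, 0],
    [0, 0, 0],
    [0, 0, 0],
    [0, 0, 0],
    [0, 0, 0],
  ],
  gripper=[0, 0, 0, 0, 0, 0, 0],
)

```text
t: 12.45
eef_pos: [0.4916, 0.3226, 0.1783]
tool_rot: [0.576, 0.411, 0.576, -0.409]
contact_force: [-0.1, -0.0, 0.2]
gripper_width: -0.002
```

Run:
```python
from h import *
s=bot.read_camera("scene");st()
crop(s,"s11.png",160,60,340,230,3.5)
```

```text
{'t': np.float64(12.5), 'q': array([-1.1278,  0.4362,  0.5791,  1.8551, -0.2926,  0.9346, -1.6533]), 'eef_pos': array([0.4907, 0.3223, 0.1778]), 'contact_force': array([-0.164 , -1.2993, -0.5585]), 'gripper_width': np.float64(0.0036)}
x [ 0.     0.001 -1.   ] z [ 0.327 -0.945 -0.001] jaw ang -1.2374
```

View pics/s11.png

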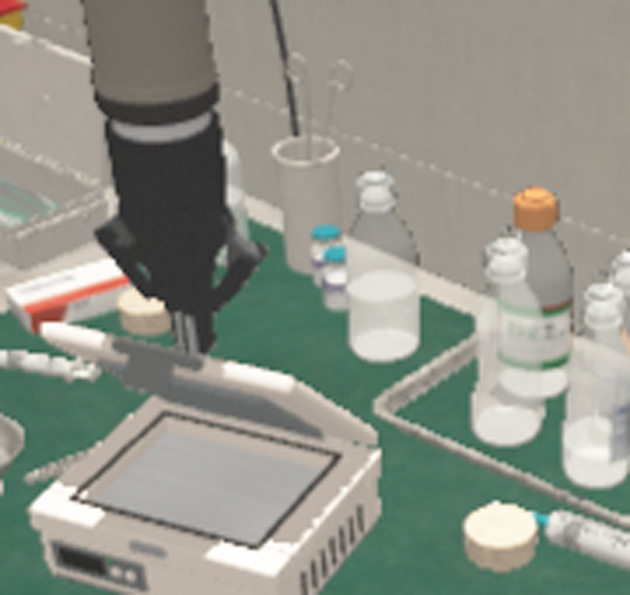

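>>> drive_tool(
  slide=[
    [-10, -3, 5],
    [-28, -9, 5],
    [-48, -16, 5],
    [-64, -22, 0],
    [-71, -25, -10],
    [-71, -25, -30],
    [-71, -25, -48],
    [-71, -25, -52],
  ],
  turn=[
    [0, 0, 0],
    [0, 0, 0],
    [0, 0, 0],
    [0, 0, 0],
    [0, 0, 0],
    [0, 0, 0],
    [0, 0, 0],
    [0, 0, 0],
  ],
  gripper=[0, 0, 0, 0, 0, 0, 0, 0],
)

```text
t: 13.3
eef_pos: [0.4189, 0.2966, 0.1242]
tool_rot: [0.576, 0.409, 0.576, -0.411]
contact_force: [0.7, 0.2, -0.0]
gripper_width: -0.001
```

Run:
```python
from h import *
s=bot.read_camera("scene");d=bot.read_camera("side");st()
crop(s,"s12.png",160,130,300,250,5);crop(d,"d12.png",120,200,270,320,4)
```

```text
{'t': np.float64(13.4), 'q': array([-1.1872,  0.3931,  0.5589,  2.063 , -0.2983,  0.7634, -1.6825]), 'eef_pos': array([0.4197, 0.297 , 0.1254]), 'contact_force': array([ 0.3927, -0.4518,  0.9403]), 'gripper_width': np.float64(-0.0012)}
x [-0. -0. -1.] z [ 0.327 -0.945 -0.   ] jaw ang -1.2378
```

View pics/s12.png

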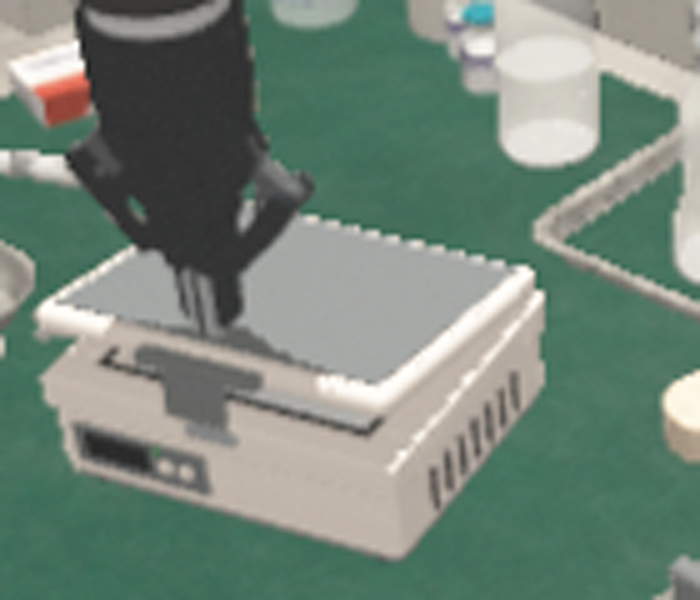

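View pics/d12.png

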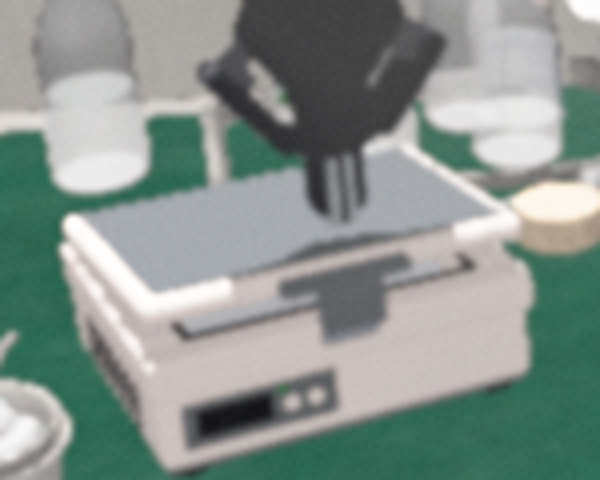

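>>> drive_tool(
  slide=[
    [0, 0, -5],
    [0, 0, -12],
    [0, 0, -18],
    [0, 0, -22],
    [0, 0, -26],
    [0, 0, -30],
    [0, 0, -33],
  ],
  turn=[
    [0, 0, 0],
    [0, 0, 0],
    [0, 0, 0],
    [0, 0, 0],
    [0, 0, 0],
    [0, 0, 0],
    [0, 0, 0],
  ],
  gripper=[0, 0, 0, 0, 0, 0, 0],
)

```text
t: 14.1
eef_pos: [0.4195, 0.2969, 0.0923]
tool_rot: [0.576, 0.41, 0.576, -0.41]
contact_force: [0.2, 0.4, 0.1]
gripper_width: -0.005
```

>>> drive_tool(
  slide=[
    [0, 0, -1],
    [0, 0, -2],
    [0, 0, -3],
    [0, 0, -3],
  ],
  turn=[
    [0, 0, 0],
    [0, 0, 0],
    [0, 0, 0],
    [0, 0, 0],
  ],
  gripper=[0, 0, 0, 0],
)

```text
t: 14.5
eef_pos: [0.4197, 0.2969, 0.09]
tool_rot: [0.575, 0.41, 0.576, -0.41]
contact_force: [-2.7, -2.2, 9.0]
gripper_width: -0.001
```

Run:
```python
from h import *
st()
```

```text
{'t': np.float64(14.5), 'q': array([-1.1511,  0.451 ,  0.5203,  2.0841, -0.3489,  0.6905, -1.6396]), 'eef_pos': array([0.4197, 0.2969, 0.09  ]), 'contact_force': array([-2.663 , -2.2318,  9.0152]), 'gripper_width': np.float64(-0.0006)}
x [-0.001  0.001 -1.   ] z [ 0.327 -0.945 -0.001] jaw ang -1.2381
```

>>> drive_tool(
  slide=[
    [0, 0, 20],
    [0, 0, 60],
    [0, 0, 105],
    [2, -8, 150],
    [6, -40, 185],
    [12, -80, 205],
    [19, -125, 210],
    [26, -170, 210],
    [33, -215, 210],
    [40, -250, 210],
  ],
  turn=[
    [0, 0, 0],
    [0, 0, 0],
    [0, 0, 0],
    [0, 0, -0.02],
    [0, 0, -0.05],
    [0, 0, -0.1],
    [0, 0, -0.15],
    [0, 0, -0.2],
    [0, 0, -0.25],
    [0, 0, -0.3],
  ],
  gripper=[0, 0, 0, 0, 0, 0, 0, 0.3, 0.6, 0.6],
)

```text
t: 15.5
eef_pos: [0.4596, 0.044, 0.3002]
tool_rot: [0.507, 0.493, 0.508, -0.492]
contact_force: [1.1, 0.5, 0.1]
gripper_width: 0.503
```

Run:
```python
from h import *
s=bot.read_camera("scene");d=bot.read_camera("side");st();plan(.5,-.2,.3,-1.61)
crop(s,"s13.png",160,130,300,250,5);crop(d,"d13.png",120,200,270,320,4)
```

```text
{'t': np.float64(15.6), 'q': array([-1.0697,  0.0265,  0.885 ,  1.9958, -0.0239,  1.1287, -1.7225]), 'eef_pos': array([0.4602, 0.0415, 0.3003]), 'contact_force': array([-0.4167, -0.414 , -0.3326]), 'gripper_width': np.float64(0.6019)}
x [ 0.     0.001 -1.   ] z [ 0.023 -1.    -0.001] jaw ang -1.5479
slide [  39.8 -241.5   -0.3] turn [-0.0011  0.0002 -0.0621]
slide [  39.8 -241.5   -0.3] turn [-3.0000e-04 -1.7000e-03  3.0795e+00]
```

View pics/s13.png

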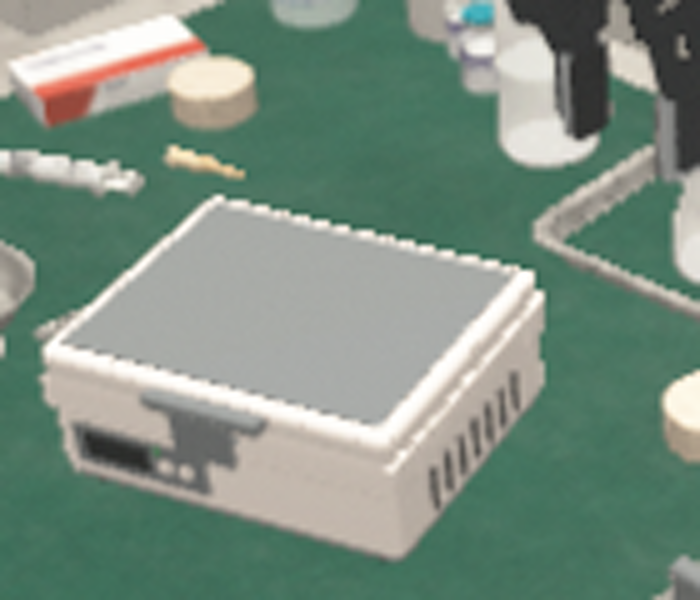

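View pics/d13.png

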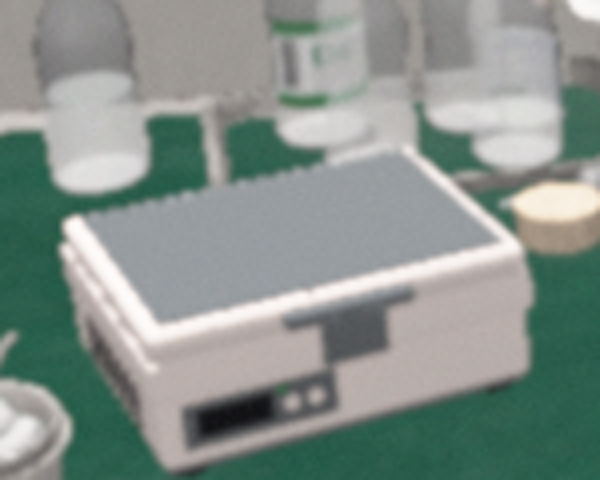

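Run:
```python
from h import *
import pickle
S=pickle.load(open("c0.pkl","rb"))["scene"]
c=np.array([.944,.329,0]);y=np.array([-.329,.944,0]);h=np.array([.5614,.347,0])
for w in(.103,-.103):
  for z in (.0915,.103): print(w,z,((proj(S,h-.166*c+y*w+[0,0,z])-[160,130])*5).round(0))
for n,q in dict(calc=(320,358),calc2=(347,333),calc3=(409,372)).items(): print(n,atz(S,*q,.02).round(3))
```

```text
0.103 0.0915 [ 37. 349.]
0.103 0.103 [ 33. 330.]
-0.103 0.0915 [392. 439.]
-0.103 0.103 [390. 420.]
calc [ 0.298 -0.182  0.02 ]
calc2 [ 0.381 -0.185  0.02 ]
calc3 [ 0.384 -0.33   0.02 ]
```

>>> drive_tool(
  slide=[
    [2, -10, 0],
    [7, -40, 0],
    [14, -80, 0],
    [21, -125, 0],
    [28, -165, 0],
    [34, -205, 0],
    [38, -230, 0],
    [40, -241, 0],
    [40, -241, 0],
  ],
  turn=[
    [0, 0, 0],
    [0, 0, -0.02],
    [0, 0, -0.03],
    [0, 0, -0.04],
    [0, 0, -0.05],
    [0, 0, -0.06],
    [0, 0, -0.062],
    [0, 0, -0.062],
    [0, 0, -0.062],
  ],
  gripper=[0.6, 0.6, 0.6, 0.6, 0.6, 0.6, 0.6, 0.6, 0.6],
)

```text
t: 16.5
eef_pos: [0.5002, -0.201, 0.3001]
tool_rot: [-0.49, -0.51, -0.49, 0.51]
contact_force: [0.2, -0.2, -0.1]
gripper_width: 0.601
```

Run:
```python
from h import *
import pickle
bot.read_camera("side")
w=bot.read_camera("wrist");st()
cv2.imwrite("pics/w14.png",w["color"][:,:,::-1]);pickle.dump(w,open("w14.pkl","wb"))
```

```text
{'t': np.float64(16.6), 'q': array([-0.5686,  0.2843,  1.0312,  1.8434, -0.2662,  1.1634, -1.0566]), 'eef_pos': array([ 0.5003, -0.1987,  0.3   ]), 'contact_force': array([-0.389 ,  0.9883,  0.89  ]), 'gripper_width': np.float64(0.6035)}
x [-0.001  0.001 -1.   ] z [-0.038 -0.999 -0.001] jaw ang -1.6089
```

View pics/w14.png

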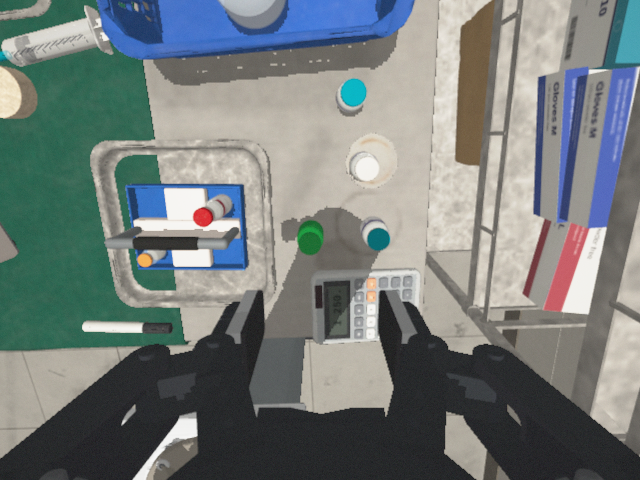

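Run:
```python
from h import *
import pickle
w=pickle.load(open("w14.pkl","rb"))
crop(w,"w14a.png",290,40,420,260,2.7);crop(w,"w14b.png",90,130,290,310,4)
for n,q,z in [("tA",(352,92.5),.056),("grey",(366,166),.056),("tB",(376,236),.056),("basket",(352,50),.09),("basket",(352,58),0)]: print(n,atz(w,*q,z).round(4))
```

```text
tA [ 0.6152 -0.2366  0.056 ]
grey [ 0.5402 -0.251   0.056 ]
tB [ 0.4598 -0.2625  0.056 ]
basket [ 0.6475 -0.2341  0.09  ]
basket [ 0.6577 -0.2418  0.    ]
```

View pics/w14a.png

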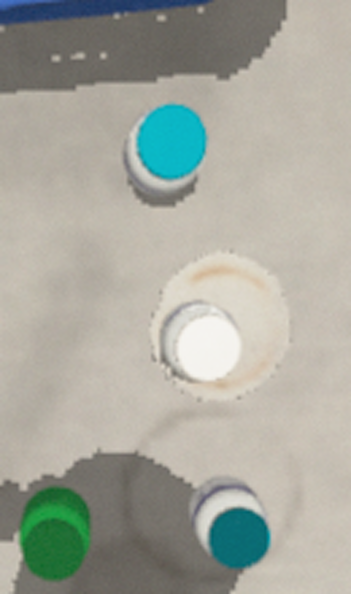

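View pics/w14b.png

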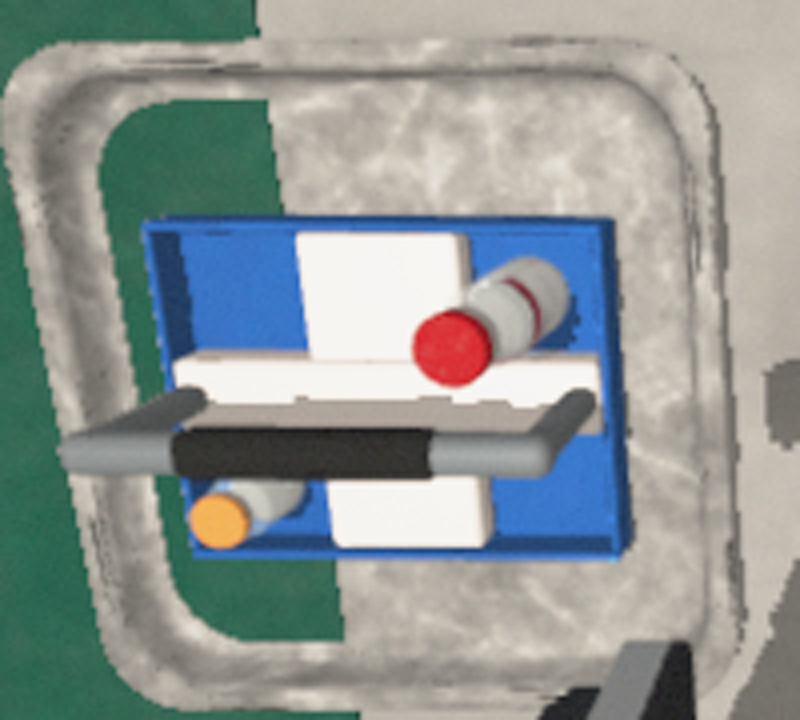

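Run:
```python
from h import *
import pickle
from scipy.optimize import least_squares
w=pickle.load(open("w14.pkl","rb"))
for n,q,z in [("tA",(353.7,92.6),.056),("grey",(367,169),.056),("tB",(378.5,239.3),.056)]: print(n,atz(w,*q,z).round(4))
P=[((.055,.07),(145,220)),((.055,-.07),(613,220)),((-.055,-.07),(630,557)),((-.055,.07),(190,557))]
pts=[(a,atz(w,90+q[0]/4,130+q[1]/4,.022)[:2]) for a,q in P]
for a,b in pts: print(a,b.round(4))
def f(p):
    c,s=np.cos(p[2]),np.sin(p[2]); return np.hstack([np.array([p[0]+c*a[0]-s*a[1],p[1]+s*a[0]+c*a[1]])-b for a,b in pts])
r=least_squares(f,[.46,-.03,0]);print(r.x.round(4),(r.fun*1000).round(1))
```

```text
tA [ 0.615  -0.2383  0.056 ]
grey [ 0.5369 -0.252   0.056 ]
tB [ 0.4557 -0.2655  0.056 ]
(0.055, 0.07) [0.5257 0.0351]
(0.055, -0.07) [ 0.5202 -0.1066]
(-0.055, -0.07) [ 0.4108 -0.1007]
(-0.055, 0.07) [0.4163 0.0427]
[ 0.4683 -0.0324 -0.0472] [ 0.8 -0.1 -0.3  1.7 -0.8  1.   0.3 -2.6]
```

Run:
```python
from h import *
s=bot.read_camera("scene"); crop(s,"s15.png",340,160,520,340,3.3)
import pickle; w=pickle.load(open("w14.pkl","rb")); crop(w,"w15.png",90,0,450,130,2.2)
```

```text
(no output)
```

View pics/s15.png

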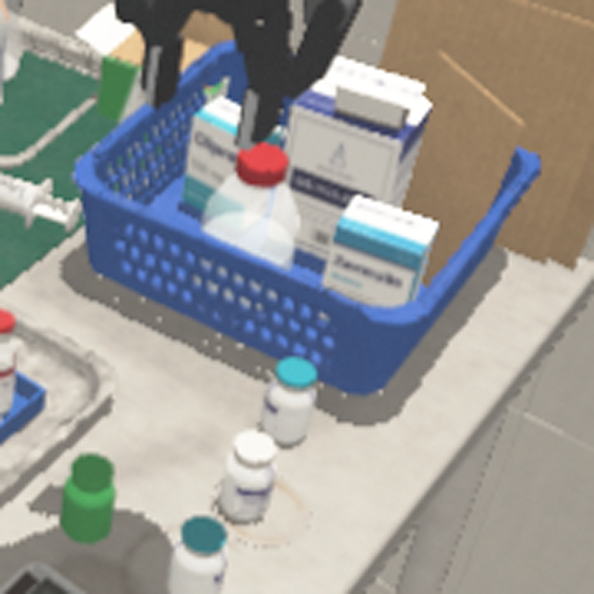

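View pics/w15.png

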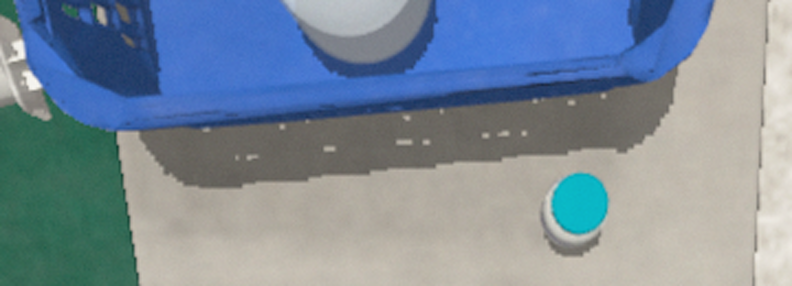

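Run:
```python
from h import *
import pickle
w=pickle.load(open("w14.pkl","rb"));S=pickle.load(open("c0.pkl","rb"))["scene"]
print(tri([(S,452,256),(w,381,37)]),tri([(S,366,218),(w,142,59)]))
for q in [(352,42),(381,37),(142,59)]:print([atz(w,*q,z).round(3)[:2] for z in (.06,.08,.1)])
```

```text
(array([ 0.65790909, -0.26132251,  0.08714959]), np.float64(0.0008251771387022851)) (array([ 0.648375  , -0.03752296,  0.08507519]), np.float64(0.002287473942127025))
[array([ 0.661, -0.237]), array([ 0.656, -0.235]), array([ 0.652, -0.233])]
[array([ 0.664, -0.265]), array([ 0.659, -0.262]), array([ 0.655, -0.259])]
[array([ 0.654, -0.028]), array([ 0.65 , -0.037]), array([ 0.646, -0.046])]
```

Run:
```python
from h import *
w=bot.read_camera("wrist");o=bot.get_obs();p=-np.array(w["R"]).T@w["t"];print(p-o["eef_pos"], np.array(w["R"])[2]);st()
```

```text
[ 0.07505708 -0.00407323  0.14173001] [-0.29245522  0.01334107 -0.95618615]
{'t': np.float64(16.7), 'q': array([-0.5698,  0.2835,  1.0311,  1.8437, -0.2661,  1.1634, -1.0565]), 'eef_pos': array([ 0.5004, -0.198 ,  0.3001]), 'contact_force': array([ 0.2808, -0.0823, -0.0039]), 'gripper_width': np.float64(0.6001)}
x [-0.     0.002 -1.   ] z [-0.037 -0.999 -0.002] jaw ang -1.6075
```

>>> drive_tool(
  slide=[
    [5, -2, 0],
    [15, -5, 0],
    [30, -10, 0],
    [45, -16, 0],
    [60, -21, 0],
    [75, -26, 0],
    [90, -31, 0],
    [100, -35, 0],
    [108, -38, 0],
    [112, -40, 0],
  ],
  turn=[
    [0, 0, 0.14],
    [0, 0, 0.28],
    [0, 0, 0.42],
    [0, 0, 0.56],
    [0, 0, 0.7],
    [0, 0, 0.84],
    [0, 0, 0.98],
    [0, 0, 1.12],
    [0, 0, 1.26],
    [0, 0, 1.4],
  ],
  gripper=[0.6, 0.6, 0.6, 0.6, 0.6, 0.6, 0.6, 0.6, 0.6, 0.6],
)

```text
t: 17.7
eef_pos: [0.6134, -0.2363, 0.2999]
tool_rot: [0.703, 0.07, 0.704, -0.07]
contact_force: [-0.2, 0.1, 0.2]
gripper_width: 0.6
```

Run:
```python
from h import *
st();plan(.6135,-.238,.2,1.53)
```

```text
{'t': np.float64(17.7), 'q': array([-0.1626,  0.4479,  0.6253,  1.5486, -0.2716,  1.2351,  0.3072]), 'eef_pos': array([ 0.6134, -0.2363,  0.2999]), 'contact_force': array([-0.2112,  0.1036,  0.1688]), 'gripper_width': np.float64(0.6003)}
x [-0.002  0.    -1.   ] z [ 0.98  -0.198 -0.002] jaw ang -0.199
slide [  0.1  -1.7 -99.9] turn [ 1.200e-03 -1.700e-03  1.729e+00]
slide [  0.1  -1.7 -99.9] turn [-1.7000e-03 -1.1000e-03 -1.4125e+00]
```

>>> drive_tool(
  slide=[
    [0, -1, 0],
    [0, -1, 0],
    [0, -2, 0],
    [0, -2, 0],
    [0, -2, 0],
    [0, -2, -15],
    [0, -2, -35],
    [0, -2, -60],
    [0, -2, -80],
    [0, -2, -95],
  ],
  turn=[
    [0, 0, 0.14],
    [0, 0, 0.28],
    [0, 0, 0.42],
    [0, 0, 0.57],
    [0, 0, 0.71],
    [0, 0, 0.85],
    [0, 0, 0.99],
    [0, 0, 1.14],
    [0, 0, 1.28],
    [0, 0, 1.42],
  ],
  gripper=[0.6, 0.6, 0.6, 0.6, 0.6, 0.6, 0.6, 0.6, 0.6, 0.6],
)

```text
t: 18.7
eef_pos: [0.6132, -0.2362, 0.2035]
tool_rot: [0.577, -0.408, 0.578, 0.408]
contact_force: [-0.6, -0.2, -0.2]
gripper_width: 0.602
```

>>> drive_tool(
  slide=[
    [0, 0, -10],
    [0, 0, -30],
    [0, 0, -40],
    [0, 0, -45],
    [0, 0, -45],
  ],
  turn=[
    [0, 0, 0.14],
    [0, 0, 0.26],
    [0, 0, 0.31],
    [0, 0, 0.31],
    [0, 0, 0.31],
  ],
  gripper=[0.6, 0.6, 0.6, 0.6, 0.6],
)

```text
t: 19.2
eef_pos: [0.6132, -0.235, 0.1581]
tool_rot: [0.507, -0.492, 0.509, 0.493]
contact_force: [0.1, -0.2, 0.8]
gripper_width: 0.601
```

Run:
```python
from h import *
import pickle
st();bot.read_camera("side")
w=bot.read_camera("wrist");st();plan(.6135,-.238,.022,1.53)
cv2.imwrite("pics/w16.png",w["color"][:,:,::-1]);pickle.dump(w,open("w16.pkl","wb"))
```

```text
{'t': np.float64(19.2), 'q': array([ 0.1246,  0.5242,  0.2034,  1.6784, -0.1221,  0.9538,  1.9119]), 'eef_pos': array([ 0.6132, -0.235 ,  0.1581]), 'contact_force': array([ 0.0652, -0.2371,  0.7998]), 'gripper_width': np.float64(0.6007)}
x [-0.003 -0.001 -1.   ] z [ 0.031  1.    -0.001] jaw ang 1.5395
{'t': np.float64(19.3), 'q': array([ 0.1248,  0.5232,  0.204 ,  1.6772, -0.122 ,  0.954 ,  1.9123]), 'eef_pos': array([ 0.6138, -0.2357,  0.1592]), 'contact_force': array([-0.5049, -0.291 ,  0.4862]), 'gripper_width': np.float64(0.6041)}
x [-0.001 -0.002 -1.   ] z [ 0.032  1.    -0.002] jaw ang 1.5393
slide [  -0.3   -2.3 -137.2] turn [ 0.0018 -0.0009 -0.0093]
slide [  -0.3   -2.3 -137.2] turn [1.4000e-03 2.8000e-03 3.1323e+00]
```

View pics/w16.png

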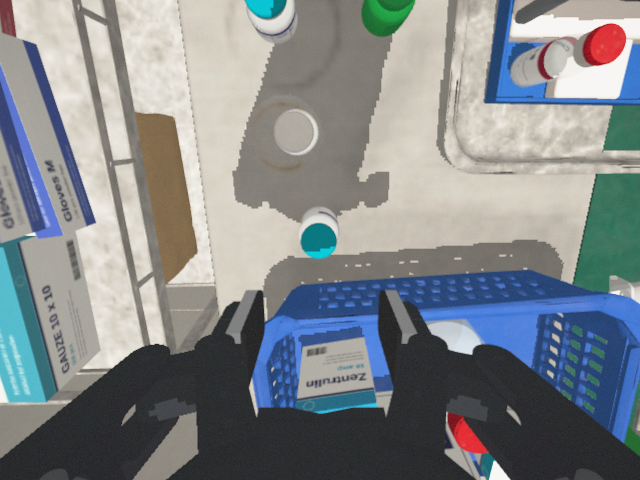

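Run:
```python
from h import *
import pickle
w=pickle.load(open("w16.pkl","rb"))
for n,q,z in [("tA",(319,240),.056),("grey",(296,132),.056)]: print(n,atz(w,*q,z).round(4))
# expected pixel of tool axis at z=.056
print(proj(w,[.6138,-.2357,.056]))
```

```text
tA [ 0.614  -0.2375  0.056 ]
grey [ 0.5373 -0.2505  0.056 ]
[321.36476246 239.61795232]
```

>>> drive_tool(
  slide=[
    [0, -2, -25],
    [0, -2, -60],
    [0, -2, -95],
    [0, -2, -120],
    [0, -2, -132],
    [0, -2, -137],
    [0, -2, -137],
    [0, -2, -137],
  ],
  turn=[
    [0, 0, 0],
    [0, 0, 0],
    [0, 0, 0],
    [0, 0, 0],
    [0, 0, 0],
    [0, 0, 0],
    [0, 0, 0],
    [0, 0, 0],
  ],
  gripper=[0.6, 0.6, 0.6, 0.6, 0.6, 0.6, 0.6, 0.6],
)

```text
t: 20.1
eef_pos: [0.615, -0.2381, 0.0238]
tool_rot: [0.508, -0.493, 0.508, 0.491]
contact_force: [0.3, 0.6, -0.2]
gripper_width: 0.604
```

>>> drive_tool(
  slide=[
    [0, 0, 0],
    [0, 0, 0],
    [0, 0, 0],
    [0, 0, 0],
    [0, 0, 0],
    [0, 0, 0],
  ],
  turn=[
    [0, 0, 0],
    [0, 0, 0],
    [0, 0, 0],
    [0, 0, 0],
    [0, 0, 0],
    [0, 0, 0],
  ],
  gripper=[0.5, 0.4, 0.3, 0.2, 0.2, 0.2],
  squeeze=30,
)

```text
t: 20.7
eef_pos: [0.6159, -0.2385, 0.0252]
tool_rot: [0.508, -0.494, 0.508, 0.49]
contact_force: [-0.4, 0.2, 6.3]
gripper_width: 0.375
```

Run:
```python
from h import *
s=bot.read_camera("scene");st();crop(s,"s17.png",340,180,500,340,3.7)
```

```text
{'t': np.float64(20.75), 'q': array([ 0.1564,  0.6929,  0.1661,  1.7411, -0.1587,  0.7161,  1.9433]), 'eef_pos': array([ 0.6159, -0.2384,  0.0252]), 'contact_force': array([0.2008, 0.7436, 6.1553]), 'gripper_width': np.float64(0.3772)}
x [ 0.004 -0.003 -1.   ] z [ 0.032  0.999 -0.003] jaw ang 1.5389
```

View pics/s17.png

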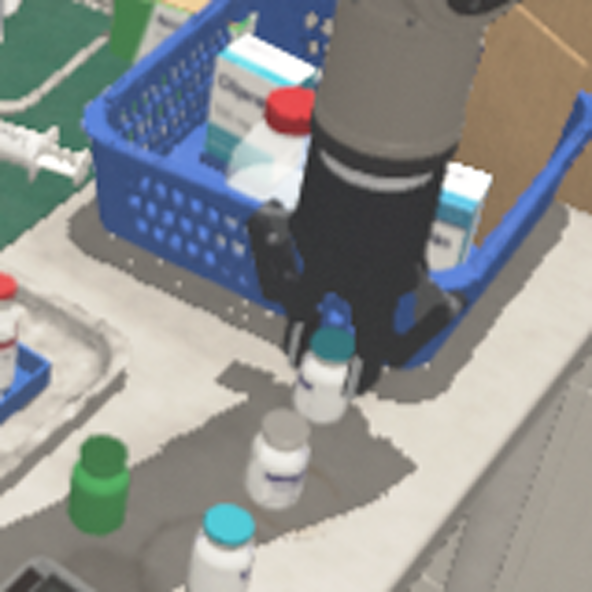

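>>> drive_tool(
  slide=[
    [0, 0, 4],
    [0, 0, 15],
    [0, 0, 40],
    [-2, 5, 75],
    [-8, 18, 110],
    [-16, 36, 132],
    [-25, 56, 135],
    [-34, 76, 135],
    [-42, 94, 135],
    [-48, 106, 135],
  ],
  turn=[
    [0, 0, 0],
    [0, 0, 0],
    [0, 0, 0],
    [0, 0, 0],
    [0, 0, 0],
    [0, 0, 0],
    [0, 0, 0],
    [0, 0, 0],
    [0, 0, 0],
    [0, 0, 0],
  ],
  gripper=[0.2, 0.2, 0.2, 0.2, 0.2, 0.2, 0.2, 0.2, 0.2, 0.2],
)

```text
t: 21.75
eef_pos: [0.5675, -0.131, 0.161]
tool_rot: [0.508, -0.494, 0.507, 0.491]
contact_force: [0.7, -0.0, -0.5]
gripper_width: 0.374
```

Run:
```python
from h import *
import pickle
bot.read_camera("side");w=bot.read_camera("wrist");st();plan(.5015,.0145,.14,1.526)
cv2.imwrite("pics/w18.png",w["color"][:,:,::-1]);pickle.dump((w,bot.get_obs()),open("w18.pkl","wb"))
```

```text
{'t': np.float64(21.85), 'q': array([-0.0321,  0.4036,  0.1921,  1.8643, -0.0954,  0.8789,  1.7469]), 'eef_pos': array([ 0.5674, -0.1306,  0.1606]), 'contact_force': array([ 0.6702,  0.5714, -1.2021]), 'gripper_width': np.float64(0.3747)}
x [ 0.004 -0.002 -1.   ] z [ 0.029  1.    -0.002] jaw ang 1.5414
slide [-65.9 145.1 -20.6] turn [ 0.0021  0.0035 -0.0154]
slide [-65.9 145.1 -20.6] turn [-0.0055  0.0033  3.1262]
```

View pics/w18.png

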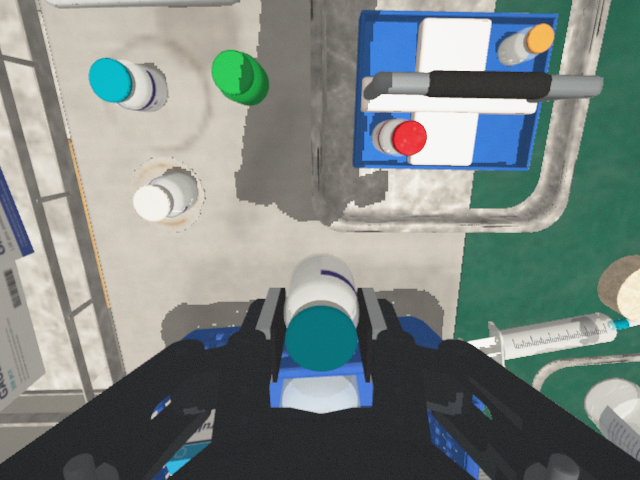

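Run:
```python
from h import *
import pickle
from scipy.optimize import least_squares
w,o=pickle.load(open("w18.pkl","rb"))
print("cap rel",(atz(w,321.5,336,.1914)-o["eef_pos"]).round(4), "base far edge",)
crop(w,"w18a.png",330,0,610,240,2.8);crop(w,"w18b.png",250,230,400,400,3.5)
```

```text
cap rel [-0.0042  0.0012  0.0308] base far edge
```

View pics/w18a.png

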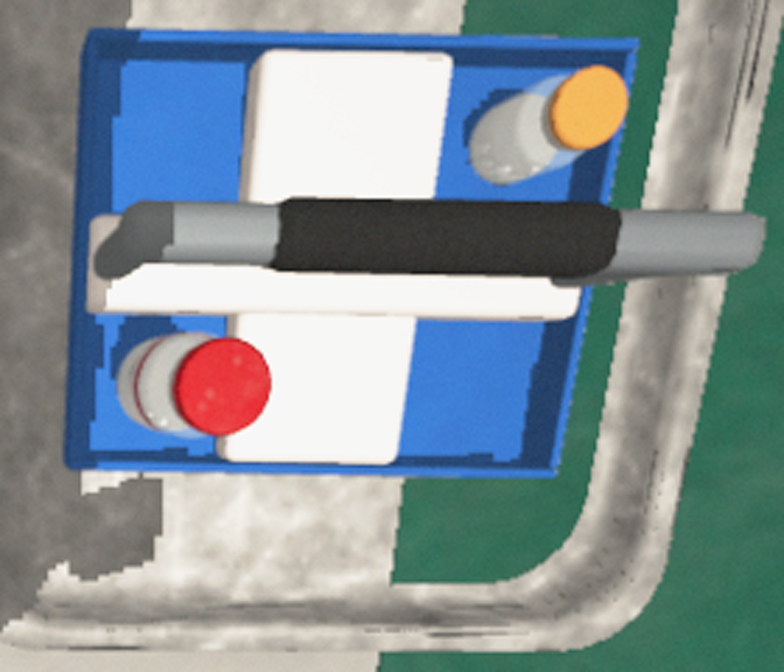

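View pics/w18b.png

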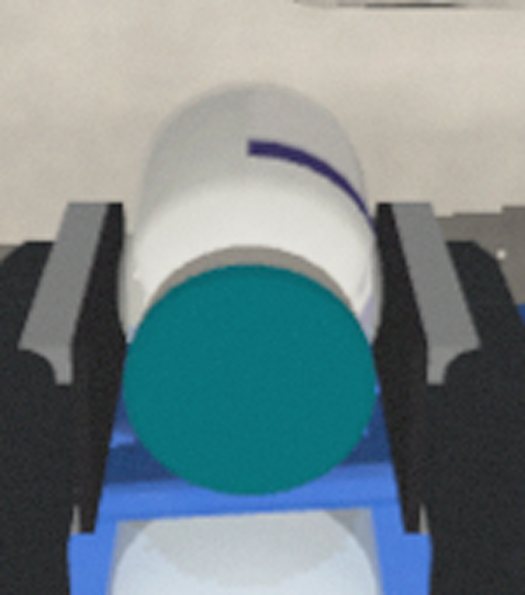

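Run:
```python
from h import *
import pickle
from scipy.optimize import least_squares
w,o=pickle.load(open("w18.pkl","rb"))
print("cap rel",(atz(w,321.4,338,.1914)-o["eef_pos"]).round(4))
P=[((-.055,-.07),(86,30)),((-.055,.07),(638,40)),((.055,.07),(556,476)),((.055,-.07),(66,468))]
pts=[(a,atz(w,330+q[0]/2.8,q[1]/2.8,.022)[:2]) for a,q in P]
def f(p):
    c,s=np.cos(p[2]),np.sin(p[2]); return np.hstack([np.array([p[0]+c*a[0]-s*a[1],p[1]+s*a[0]+c*a[1]])-b for a,b in pts])
r=least_squares(f,[.46,-.03,0]);p=r.x;print(p.round(4),(r.fun*1000).round(1))
```

```text
cap rel [-0.0033  0.0011  0.0308]
[ 0.468  -0.0301 -0.0443] [-0.9 -0.4 -0.9  0.5  0.9  0.1  0.9 -0.2]
```

>>> drive_tool(
  slide=[
    [-3, 8, 0],
    [-12, 28, 0],
    [-25, 58, 0],
    [-38, 88, 0],
    [-50, 115, 0],
    [-58, 134, 0],
    [-62, 144, 0],
    [-62, 144, -10],
    [-62, 144, -30],
    [-62, 144, -50],
  ],
  turn=[
    [0, 0, 0],
    [0, 0, 0],
    [0, 0, -0.005],
    [0, 0, -0.01],
    [0, 0, -0.015],
    [0.002, 0.0035, -0.015],
    [0.002, 0.0035, -0.015],
    [0.002, 0.0035, -0.015],
    [0.002, 0.0035, -0.015],
    [0.002, 0.0035, -0.015],
  ],
  gripper=[0.2, 0.2, 0.2, 0.2, 0.2, 0.2, 0.2, 0.2, 0.2, 0.2],
)

```text
t: 22.85
eef_pos: [0.5064, 0.0117, 0.1098]
tool_rot: [0.512, -0.489, 0.511, 0.488]
contact_force: [-0.1, -0.8, -1.2]
gripper_width: 0.375
```

>>> drive_tool(
  slide=[
    [0, 0, -8],
    [0, 0, -14],
    [0, 0, -14],
    [0, 0, -14],
  ],
  turn=[
    [0, 0, 0],
    [0, 0, 0],
    [0, 0, 0],
    [0, 0, 0],
  ],
  gripper=[0.2, 0.2, 0.2, 0.2],
)

```text
t: 23.25
eef_pos: [0.5069, 0.0114, 0.0962]
tool_rot: [0.512, -0.489, 0.511, 0.487]
contact_force: [-0.6, 0.4, -0.3]
gripper_width: 0.377
```

Run:
```python
from h import *
import pickle
s=bot.read_camera("scene");w=bot.read_camera("wrist");st();plan(.505,.0137,.0312,1.526)
cv2.imwrite("pics/w19.png",w["color"][:,:,::-1]);pickle.dump((w,bot.get_obs()),open("w19.pkl","wb"))
crop(s,"s19.png",230,200,400,330,4.4)
```

```text
{'t': np.float64(23.35), 'q': array([-0.2568,  0.386 ,  0.1336,  2.079 , -0.0783,  0.6784,  1.4523]), 'eef_pos': array([0.507 , 0.0117, 0.0965]), 'contact_force': array([ 0.4154, -0.7224,  0.4111]), 'gripper_width': np.float64(0.3744)}
x [ 0.003 -0.001 -1.   ] z [ 0.046  0.999 -0.001] jaw ang 1.5243
slide [ -2.    2.  -65.3] turn [0.0007 0.0029 0.0017]
slide [ -2.    2.  -65.3] turn [ 4.6000e-03 -1.0000e-03 -3.1399e+00]
```

View pics/w19.png

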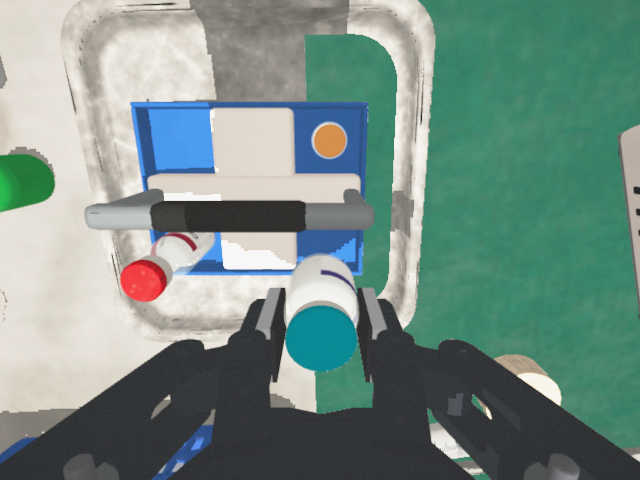

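View pics/s19.png

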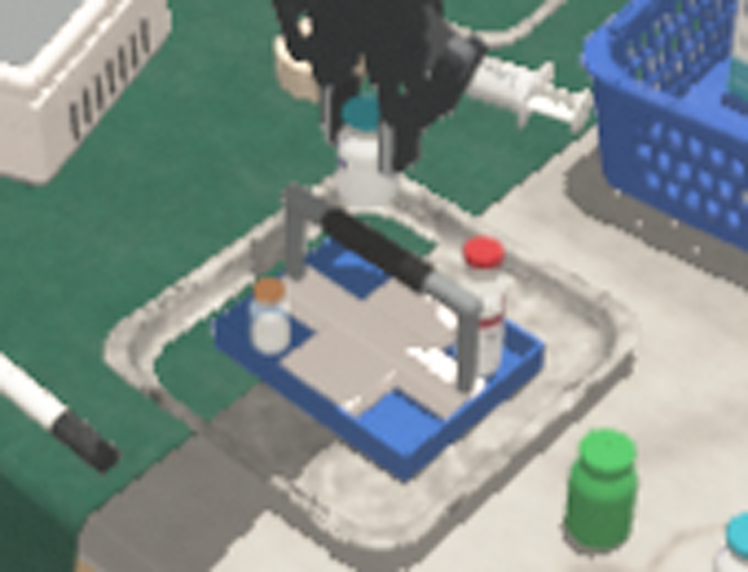

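Run:
```python
from h import *
import pickle
from scipy.optimize import least_squares
w,o=pickle.load(open("w19.pkl","rb"))
e=o["eef_pos"]
print("cap rel",(atz(w,321,337,e[2]+.0308)-e).round(4),"base far edge rel",(atz(w,321,255,e[2]-.0252)-e).round(4))
P=[((-.055,-.07),(132,102)),((-.055,.07),(367.5,102)),((.055,.07),(363,274)),((.055,-.07),(148,274))]
pts=[(a,atz(w,*q,.022)[:2]) for a,q in P]
def f(p):
    c,s=np.cos(p[2]),np.sin(p[2]); return np.hstack([np.array([p[0]+c*a[0]-s*a[1],p[1]+s*a[0]+c*a[1]])-b for a,b in pts])
r=least_squares(f,[.46,-.03,0]);p=r.x;print(p.round(4),(r.fun*1000).round(1))
```

```text
cap rel [-0.0032 -0.0006  0.0308] base far edge rel [-0.0151 -0.     -0.0252]
[ 0.4672 -0.03   -0.0556] [-1.7 -2.2 -0.3  0.7  1.5 -1.7  0.5  3.3]
```

>>> drive_tool(
  slide=[
    [-2, 1, -3],
    [-4, 2.5, -10],
    [-4, 2.5, -22],
    [-4, 2.5, -34],
    [-4, 2.5, -42],
    [-4, 2.5, -45],
    [-4, 2.5, -45],
  ],
  turn=[
    [0, 0.003, 0.002],
    [0, 0.003, 0.002],
    [0, 0.003, 0.002],
    [0, 0.003, 0.002],
    [0, 0.003, 0.002],
    [0, 0.003, 0.002],
    [0, 0.003, 0.002],
  ],
  gripper=[0.2, 0.2, 0.2, 0.2, 0.2, 0.2, 0.2],
)

```text
t: 24.05
eef_pos: [0.5026, 0.0141, 0.0508]
tool_rot: [0.51, -0.489, 0.512, 0.489]
contact_force: [-0.1, -0.6, -0.2]
gripper_width: 0.378
```

Run:
```python
from h import *
import pickle
s=bot.read_camera("scene");w=bot.read_camera("wrist");st();plan(.503,.0142,.0312,1.526)
crop(w,"w20.png",100,80,480,400,2)
crop(s,"s20.png",260,215,370,305,6)
```

```text
{'t': np.float64(24.15), 'q': array([-0.248 ,  0.4601,  0.1174,  2.1075, -0.0939,  0.5787,  1.462 ]), 'eef_pos': array([0.5032, 0.0141, 0.0516]), 'contact_force': array([-0.3983, -0.1439, -0.3646]), 'gripper_width': np.float64(0.3742)}
x [ 0.    -0.001 -1.   ] z [ 0.045  0.999 -0.001] jaw ang 1.5261
slide [ -0.2   0.1 -20.4] turn [ 0.0007  0.0001 -0.0001]
slide [ -0.2   0.1 -20.4] turn [-2.0000e-04  1.1000e-03  3.1415e+00]
```

View pics/w20.png

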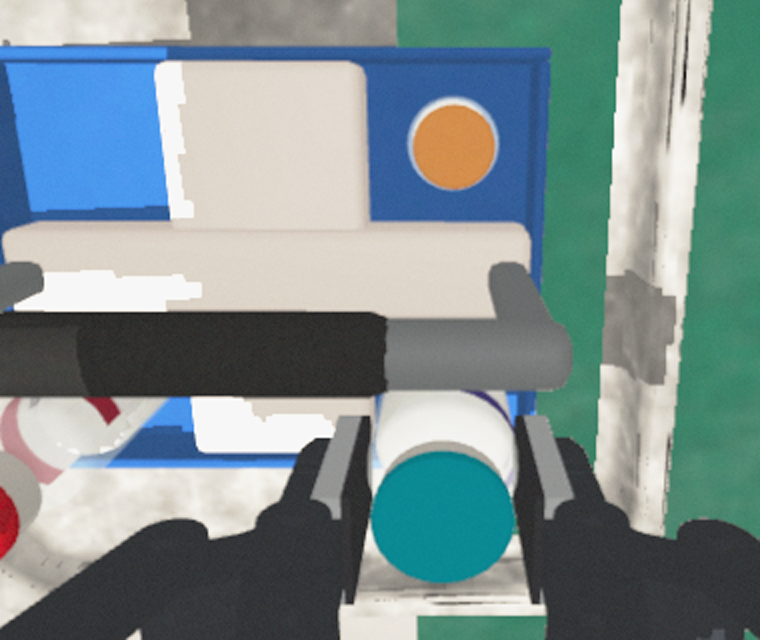

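View pics/s20.png

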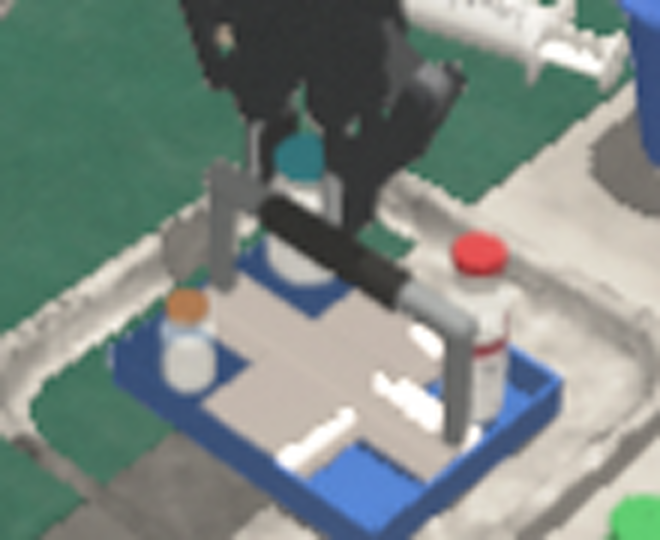

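>>> drive_tool(
  slide=[
    [0, 0.7, -4],
    [0, 0.7, -9],
    [0, 0.7, -13],
    [0, 0.7, -16],
    [0, 0.7, -18],
    [0, 0.7, -19],
  ],
  turn=[
    [0, 0, 0],
    [0, 0, 0],
    [0, 0, 0],
    [0, 0, 0],
    [0, 0, 0],
    [0, 0, 0],
  ],
  gripper=[0.2, 0.2, 0.2, 0.2, 0.2, 0.2],
)

```text
t: 24.75
eef_pos: [0.5031, 0.0148, 0.0323]
tool_rot: [0.511, -0.489, 0.511, 0.489]
contact_force: [-0.4, -0.8, -1.2]
gripper_width: 0.377
```

>>> drive_tool(
  slide=[
    [0, 0, -0.7],
    [0, 0, -1.3],
    [0, 0, -1.8],
    [0, 0, -1.8],
  ],
  turn=[
    [0, 0, 0],
    [0, 0, 0],
    [0, 0, 0],
    [0, 0, 0],
  ],
  gripper=[0.2, 0.2, 0.2, 0.2],
)

```text
t: 25.15
eef_pos: [0.5031, 0.0148, 0.0311]
tool_rot: [0.511, -0.489, 0.511, 0.489]
contact_force: [-2.0, 0.8, 7.2]
gripper_width: 0.378
```

Run:
```python
from h import *
s=bot.read_camera("scene");d=bot.read_camera("wrist");st()
crop(s,"s21.png",260,215,370,305,6);crop(d,"w21.png",100,80,480,400,2)
```

```text
{'t': np.float64(25.25), 'q': array([-0.2422,  0.4975,  0.1092,  2.1145, -0.1011,  0.5344,  1.4669]), 'eef_pos': array([0.5031, 0.0148, 0.0312]), 'contact_force': array([-3.096 ,  0.0194,  7.9342]), 'gripper_width': np.float64(0.3719)}
x [-0.    -0.001 -1.   ] z [ 0.045  0.999 -0.001] jaw ang 1.526
```

View pics/s21.png

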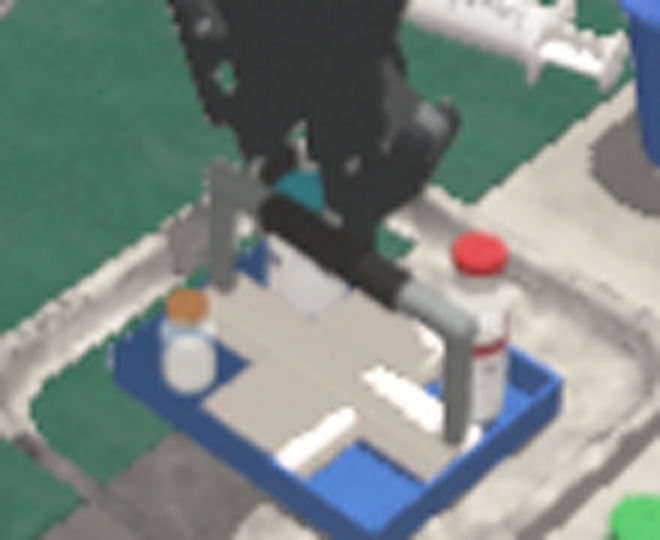

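View pics/w21.png

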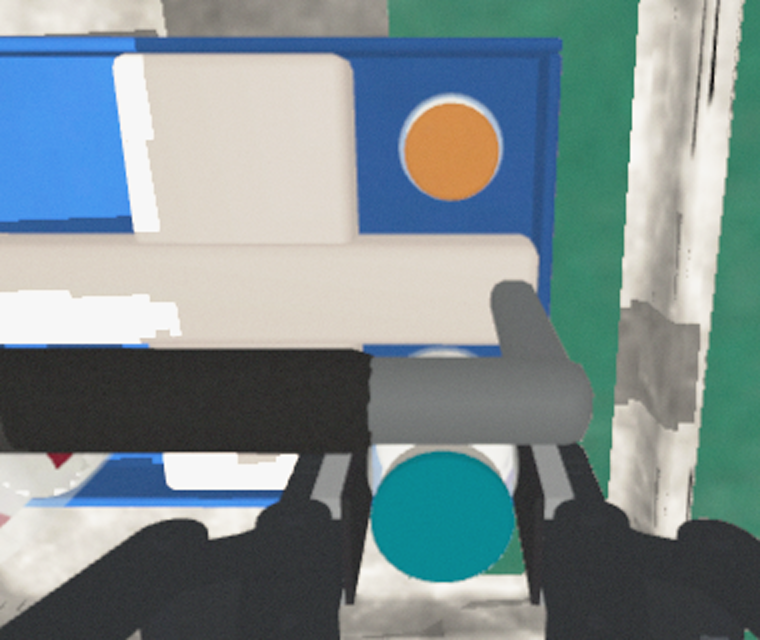

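>>> drive_tool(
  slide=[
    [0, 0, 0.5],
    [0, 0, 0.5],
    [0, 0, 0.5],
    [0, 0, 0.5],
    [0, 0, 5],
    [0, 0, 20],
    [0, 0, 50],
    [0, 0, 90],
    [0, 0, 125],
    [0, 0, 140],
  ],
  turn=[
    [0, 0, 0],
    [0, 0, 0],
    [0, 0, 0],
    [0, 0, 0],
    [0, 0, 0],
    [0, 0, 0],
    [0, 0, 0],
    [0, 0, 0],
    [0, 0, 0],
    [0, 0, 0],
  ],
  gripper=[0.4, 0.45, 0.5, 0.55, 0.55, 0.55, 0.6, 0.6, 0.6, 0.6],
)

```text
t: 26.25
eef_pos: [0.5047, 0.0149, 0.1748]
tool_rot: [0.513, -0.49, 0.51, 0.487]
contact_force: [0.7, 0.1, -0.2]
gripper_width: 0.598
```

Run:
```python
from h import *
s=bot.read_camera("scene");d=bot.read_camera("wrist");st();plan(.4535,-.266,.16,1.526)
crop(s,"s22.png",260,215,440,355,4.2);cv2.imwrite("pics/w22.png",d["color"][:,:,::-1])
```

```text
{'t': np.float64(26.35), 'q': array([-0.2837,  0.2643,  0.1532,  2.027 , -0.0528,  0.8487,  1.4248]), 'eef_pos': array([0.5048, 0.015 , 0.1738]), 'contact_force': array([ 0.4184,  0.4764, -0.1512]), 'gripper_width': np.float64(0.5978)}
x [ 0.005  0.    -1.   ] z [0.045 0.999 0.001] jaw ang 1.5258
slide [ -51.3 -281.   -13.8] turn [-0.0005  0.0052  0.0002]
slide [ -51.3 -281.   -13.8] turn [ 8.1000e-03  7.0000e-04 -3.1414e+00]
```

View pics/s22.png

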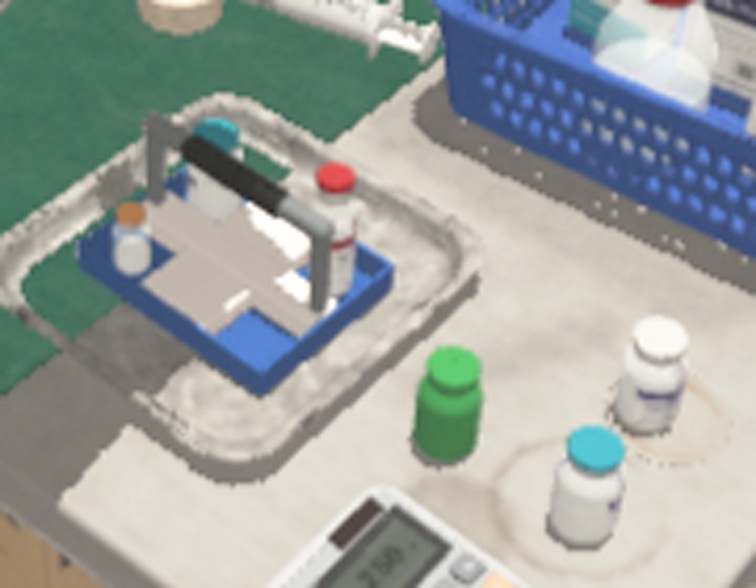

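View pics/w22.png

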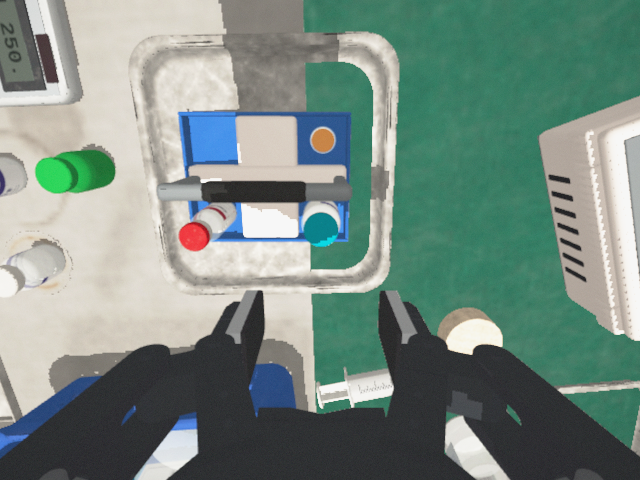

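>>> drive_tool(
  slide=[
    [-2, -10, 0],
    [-7, -38, 0],
    [-14, -76, 0],
    [-22, -118, 0],
    [-29, -160, 0],
    [-37, -202, 0],
    [-44, -240, -5],
    [-49, -268, -10],
    [-51, -281, -14],
    [-51, -281, -14],
  ],
  turn=[
    [0, 0, 0],
    [0, 0, 0],
    [0, 0, 0],
    [0, 0, 0],
    [0, 0, 0],
    [0, 0.005, 0],
    [0, 0.005, 0],
    [0, 0.005, 0],
    [0, 0.005, 0],
    [0, 0.005, 0],
  ],
  gripper=[0.6, 0.6, 0.6, 0.6, 0.6, 0.6, 0.6, 0.6, 0.6, 0.6],
)

```text
t: 27.35
eef_pos: [0.4512, -0.2685, 0.158]
tool_rot: [0.511, -0.486, 0.513, 0.488]
contact_force: [-0.6, -0.8, 0.6]
gripper_width: 0.598
```

Run:
```python
from h import *
import pickle
bot.read_camera("side");bot.read_camera("side");w=bot.read_camera("wrist");st();plan(.4535,-.266,.022,1.526)
cv2.imwrite("pics/w23.png",w["color"][:,:,::-1]);pickle.dump(w,open("w23.pkl","wb"))
print(proj(w,[.4535,-.266,.056]))
```

```text
{'t': np.float64(27.5), 'q': array([ 0.1735,  0.3254,  0.2881,  1.9975, -0.1236,  0.8368,  2.0571]), 'eef_pos': array([ 0.4535, -0.265 ,  0.1591]), 'contact_force': array([-0.2219,  0.1062, -0.0894]), 'gripper_width': np.float64(0.5953)}
x [-0.001  0.001 -1.   ] z [0.044 0.999 0.001] jaw ang 1.5266
slide [   0.    -1.  -137.1] turn [-0.0014 -0.0012 -0.0006]
slide [   0.    -1.  -137.1] turn [ 1.900e-03 -2.200e-03  3.141e+00]
[320.92460579 240.13137369]
```

View pics/w23.png

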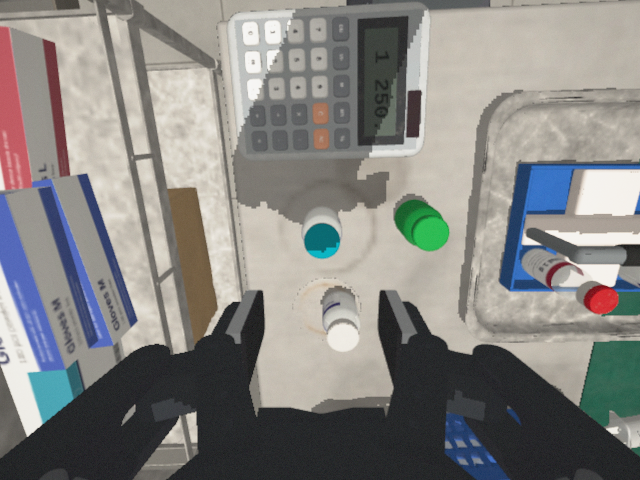

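>>> drive_tool(
  slide=[
    [0, -1, -25],
    [0, -1, -60],
    [0, -1, -95],
    [0, -1, -120],
    [0, -1, -132],
    [0, -1, -136],
    [0, -1, -136],
    [0, -1, -136],
  ],
  turn=[
    [0, 0, 0],
    [0, 0, 0],
    [0, 0, 0],
    [0, 0, 0],
    [0, 0, 0],
    [0, 0, 0],
    [0, 0, 0],
    [0, 0, 0],
  ],
  gripper=[0.6, 0.6, 0.6, 0.6, 0.6, 0.6, 0.6, 0.6],
)

```text
t: 28.3
eef_pos: [0.4545, -0.2662, 0.0243]
tool_rot: [0.511, -0.489, 0.51, 0.489]
contact_force: [-1.1, -0.5, -0.2]
gripper_width: 0.601
```

>>> drive_tool(
  slide=[
    [0, 0, 0],
    [0, 0, 0],
    [0, 0, 0],
    [0, 0, 0],
    [0, 0, 0],
    [0, 0, 0],
  ],
  turn=[
    [0, 0, 0],
    [0, 0, 0],
    [0, 0, 0],
    [0, 0, 0],
    [0, 0, 0],
    [0, 0, 0],
  ],
  gripper=[0.5, 0.4, 0.3, 0.2, 0.2, 0.2],
  squeeze=30,
)

```text
t: 28.9
eef_pos: [0.4552, -0.2666, 0.0254]
tool_rot: [0.512, -0.489, 0.51, 0.488]
contact_force: [-0.4, 1.3, 8.1]
gripper_width: 0.377
```

Run:
```python
from h import *
st()
```

```text
{'t': np.float64(28.9), 'q': array([ 0.2399,  0.5421,  0.2174,  2.0679, -0.2169,  0.5503,  2.1391]), 'eef_pos': array([ 0.4552, -0.2666,  0.0254]), 'contact_force': array([-0.4186,  1.2812,  8.0528]), 'gripper_width': np.float64(0.3767)}
x [ 0.003  0.    -1.   ] z [0.044 0.999 0.   ] jaw ang 1.5269
```

>>> drive_tool(
  slide=[
    [0, 0, 4],
    [0, 0, 15],
    [0, 0, 40],
    [0, 5, 75],
    [-1, 22, 105],
    [-3, 50, 110],
    [-6, 85, 110],
    [-10, 120, 110],
    [-14, 150, 110],
    [-18, 172, 110],
  ],
  turn=[
    [0, 0, 0],
    [0, 0, 0],
    [0, 0, 0],
    [0, 0, 0],
    [0, 0, 0],
    [0, 0, 0],
    [0, 0, 0],
    [0, 0, 0],
    [0, 0, 0],
    [0, 0, 0],
  ],
  gripper=[0.2, 0.2, 0.2, 0.2, 0.2, 0.2, 0.2, 0.2, 0.2, 0.2],
)

```text
t: 29.9
eef_pos: [0.4369, -0.0926, 0.1362]
tool_rot: [0.512, -0.49, 0.509, 0.489]
contact_force: [0.4, -0.1, 0.6]
gripper_width: 0.373
```

Run:
```python
from h import *
st();plan(.4351,-.0748,.09,1.525)
```

```text
{'t': np.float64(29.9), 'q': array([-0.1353,  0.233 ,  0.2342,  2.1883, -0.0825,  0.7249,  1.6828]), 'eef_pos': array([ 0.4369, -0.0926,  0.1362]), 'contact_force': array([ 0.364 , -0.0569,  0.5686]), 'gripper_width': np.float64(0.3731)}
x [ 0.003  0.001 -1.   ] z [0.042 0.999 0.001] jaw ang 1.5284
slide [ -1.8  17.8 -46.2] turn [-0.0007  0.0033 -0.0034]
slide [ -1.8  17.8 -46.2] turn [-5.2000e-03 -1.2000e-03  3.1382e+00]
```

>>> drive_tool(
  slide=[
    [-1, 8, -3],
    [-2, 15, -12],
    [-2, 18, -28],
    [-2, 18, -42],
    [-2, 18, -56],
    [-2, 18, -62],
    [-2, 18, -64],
    [-2, 18, -64],
  ],
  turn=[
    [0, 0.003, -0.003],
    [0, 0.003, -0.003],
    [0, 0.003, -0.003],
    [0, 0.003, -0.003],
    [0, 0.003, -0.003],
    [0, 0.003, -0.003],
    [0, 0.003, -0.003],
    [0, 0.003, -0.003],
  ],
  gripper=[0.2, 0.2, 0.2, 0.2, 0.2, 0.2, 0.2, 0.2],
)

```text
t: 30.7
eef_pos: [0.435, -0.0751, 0.0721]
tool_rot: [0.512, -0.488, 0.511, 0.488]
contact_force: [0.1, -0.2, -0.5]
gripper_width: 0.376
```

Run:
```python
from h import *
import pickle
bot.read_camera("side");s=bot.read_camera("scene");w=bot.read_camera("wrist");st();plan(.4351,-.0748,.0312,1.525)
pickle.dump((w,bot.get_obs()),open("w24.pkl","wb"))
cv2.imwrite("pics/w24.png",w["color"][:,:,::-1]);crop(s,"s24.png",260,215,370,325,5)
```

```text
{'t': np.float64(30.85), 'q': array([-0.1388,  0.3465,  0.1978,  2.2398, -0.1267,  0.5638,  1.6798]), 'eef_pos': array([ 0.4354, -0.0748,  0.0727]), 'contact_force': array([-0.7481,  0.1223, -0.3874]), 'gripper_width': np.float64(0.3776)}
x [ 0.001  0.001 -1.   ] z [0.046 0.999 0.001] jaw ang 1.5251
slide [ -0.3  -0.  -41.5] turn [-0.0007  0.0013 -0.0001]
slide [ -0.3  -0.  -41.5] turn [-2.1000e-03 -1.1000e-03  3.1415e+00]
```

View pics/w24.png

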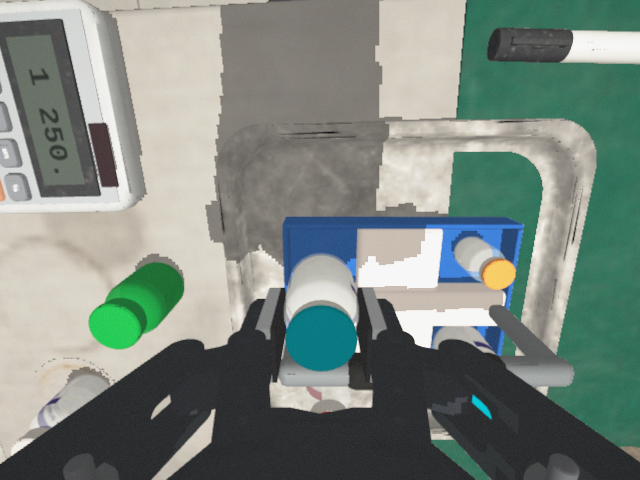

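View pics/s24.png

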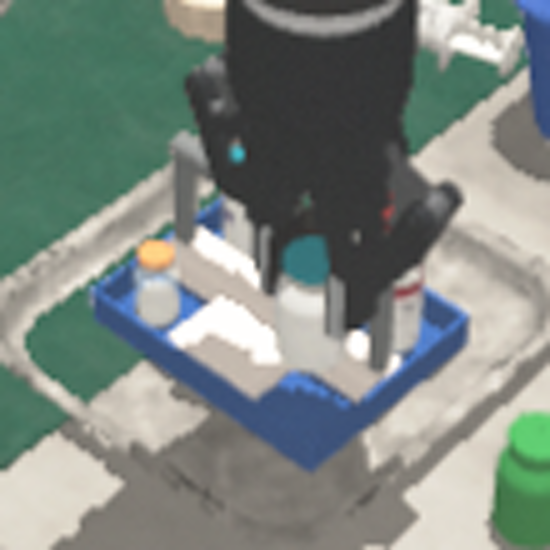

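Run:
```python
from h import *
import pickle
w,o=pickle.load(open("w24.pkl","rb"));e=o["eef_pos"]
p=[.4677,-.0303,-.046];c,s=np.cos(p[2]),np.sin(p[2])
for a,q in [((-.055,-.07),(284,218)),((-.055,.07),(524,222))]:
    print(atz(w,*q,.022)[:2].round(4), np.round([p[0]+c*a[0]-s*a[1],p[1]+s*a[0]+c*a[1]],4))
print("core edge y",atz(w,358,240,.023)[:2],"exp",p[1]+s*(-.045)+c*(-.025))
print("cap rel",(atz(w,321,337,e[2]+.0308)-e).round(4),"base edge rel",(atz(w,321,255,e[2]-.0252)-e).round(4))
```

```text
[ 0.406  -0.0952] [ 0.4095 -0.0977]
[0.4146 0.0421] [0.416  0.0422]
core edge y [ 0.42073917 -0.05326289] exp -0.05320428460645549
cap rel [-0.0032 -0.0006  0.0308] base edge rel [-0.0151  0.     -0.0252]
```

>>> drive_tool(
  slide=[
    [-1, 0, -5],
    [-1, 0, -14],
    [-1, 0, -23],
    [-1, 0, -31],
    [-1, 0, -36],
    [-1, 0, -39],
    [-1, 0, -40.5],
  ],
  turn=[
    [0, 0, 0],
    [0, 0, 0],
    [0, 0, 0],
    [0, 0, 0],
    [0, 0, 0],
    [0, 0, 0],
    [0, 0, 0],
  ],
  gripper=[0.2, 0.2, 0.2, 0.2, 0.2, 0.2, 0.2],
)

```text
t: 31.55
eef_pos: [0.4342, -0.0748, 0.0317]
tool_rot: [0.512, -0.488, 0.511, 0.488]
contact_force: [-0.0, 0.1, -0.7]
gripper_width: 0.373
```

>>> drive_tool(
  slide=[
    [0, 0, -0.7],
    [0, 0, -1.3],
    [0, 0, -1.6],
    [0, 0, -1.6],
  ],
  turn=[
    [0, 0, 0],
    [0, 0, 0],
    [0, 0, 0],
    [0, 0, 0],
  ],
  gripper=[0.2, 0.2, 0.2, 0.2],
)

```text
t: 31.95
eef_pos: [0.4344, -0.0749, 0.0313]
tool_rot: [0.512, -0.488, 0.511, 0.488]
contact_force: [-4.4, 0.3, 17.2]
gripper_width: 0.374
```

Run:
```python
from h import *
s=bot.read_camera("scene");w=bot.read_camera("wrist");st()
crop(w,"w25.png",220,120,580,420,2.2);crop(s,"s25.png",260,215,370,325,5)
```

```text
{'t': np.float64(32.05), 'q': array([-0.1104,  0.4313,  0.1672,  2.2591, -0.16  ,  0.4604,  1.7101]), 'eef_pos': array([ 0.4344, -0.0748,  0.0313]), 'contact_force': array([-4.5771,  1.3463, 16.7267]), 'gripper_width': np.float64(0.3742)}
x [ 0.001  0.001 -1.   ] z [0.046 0.999 0.001] jaw ang 1.5248
```

View pics/w25.png

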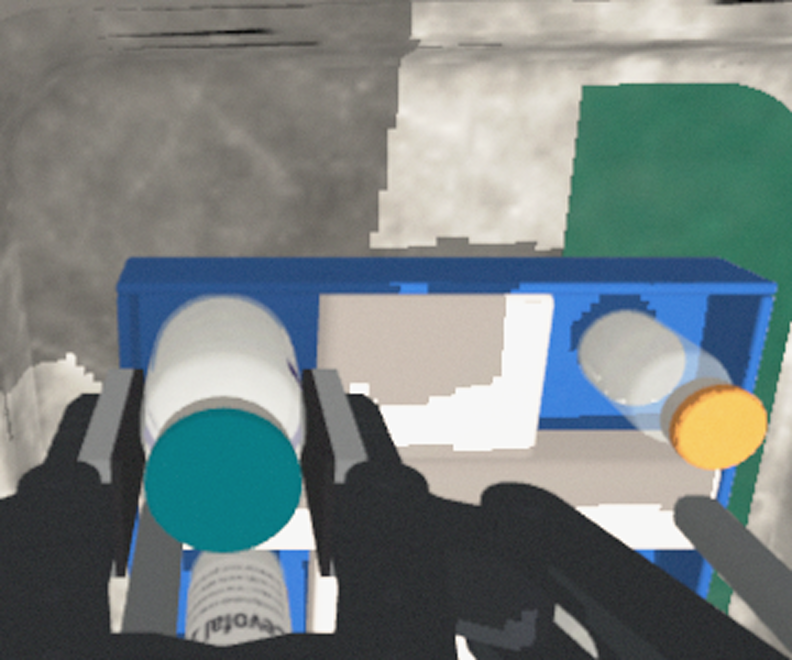

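View pics/s25.png

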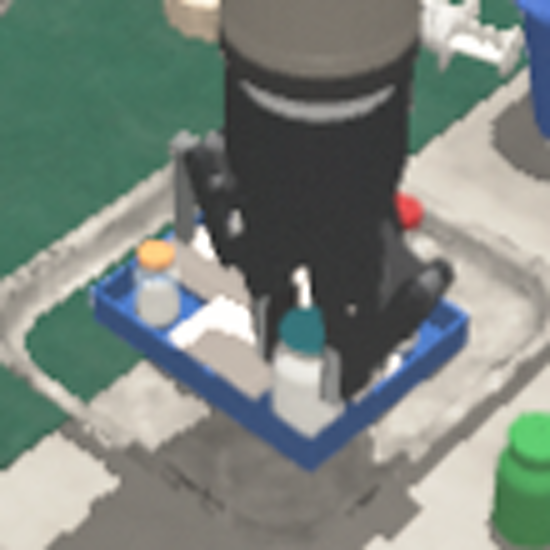

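>>> drive_tool(
  slide=[
    [0, 0, 0.8],
    [0, 0, 0.8],
    [0, 0, 0.8],
    [0, 0, 0.8],
    [0, 0, 5],
    [0, 0, 20],
    [0, 0, 50],
    [0, 0, 90],
    [0, 0, 130],
    [0, 0, 150],
  ],
  turn=[
    [0, 0, 0],
    [0, 0, 0],
    [0, 0, 0],
    [0, 0, 0],
    [0, 0, 0],
    [0, 0, 0],
    [0, 0, 0],
    [0, 0, 0],
    [0, 0, 0],
    [0, 0, 0],
  ],
  gripper=[0.4, 0.45, 0.5, 0.55, 0.55, 0.55, 0.6, 0.6, 0.6, 0.6],
)

```text
t: 33.05
eef_pos: [0.4356, -0.0751, 0.1846]
tool_rot: [0.513, -0.489, 0.51, 0.487]
contact_force: [-0.3, 1.0, -0.3]
gripper_width: 0.599
```

>>> drive_tool(
  slide=[
    [3, 1, 20],
    [10, 5, 60],
    [20, 10, 90],
    [25, 15, 100],
    [25, 15, 100],
  ],
  turn=[
    [0, 0, 0],
    [0, 0, 0],
    [0, 0, 0],
    [0, 0, 0],
    [0, 0, 0],
  ],
  gripper=[0.6, 0.6, 0.6, 0.6, 0.6],
)

```text
t: 33.55
eef_pos: [0.4618, -0.0594, 0.2858]
tool_rot: [0.514, -0.49, 0.509, 0.487]
contact_force: [-0.2, -0.3, -0.2]
gripper_width: 0.601
```

Run:
```python
from h import *
s=bot.read_camera("scene");w=bot.read_camera("wrist");d=bot.read_camera("side");st()
cv2.imwrite("pics/w26.png",w["color"][:,:,::-1]);crop(s,"s26.png",160,120,440,380,2.3);crop(d,"d26.png",100,140,380,340,2.5)
```

```text
{'t': np.float64(33.7), 'q': array([-0.2285,  0.0621,  0.2375,  1.9907, -0.0176,  1.0881,  1.541 ]), 'eef_pos': array([ 0.4592, -0.0603,  0.283 ]), 'contact_force': array([-0.468 , -0.5321, -0.1601]), 'gripper_width': np.float64(0.6001)}
x [ 0.002  0.001 -1.   ] z [0.046 0.999 0.001] jaw ang 1.5243
```

View pics/s26.png

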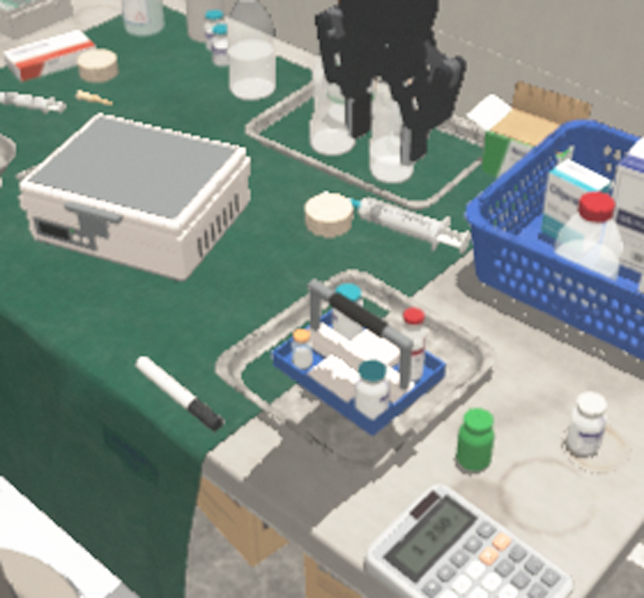

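View pics/w26.png

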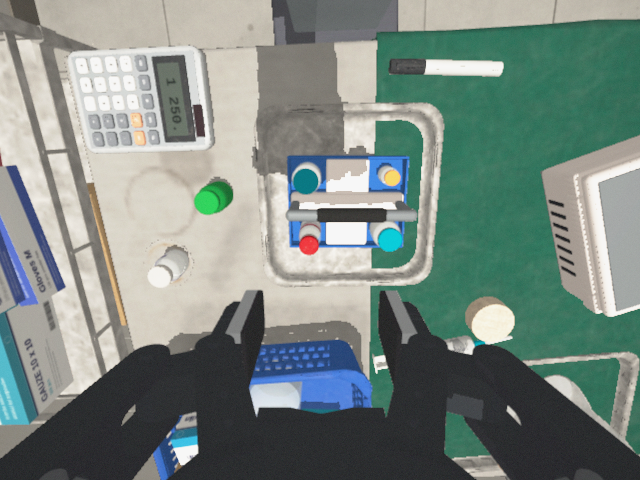

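View pics/d26.png

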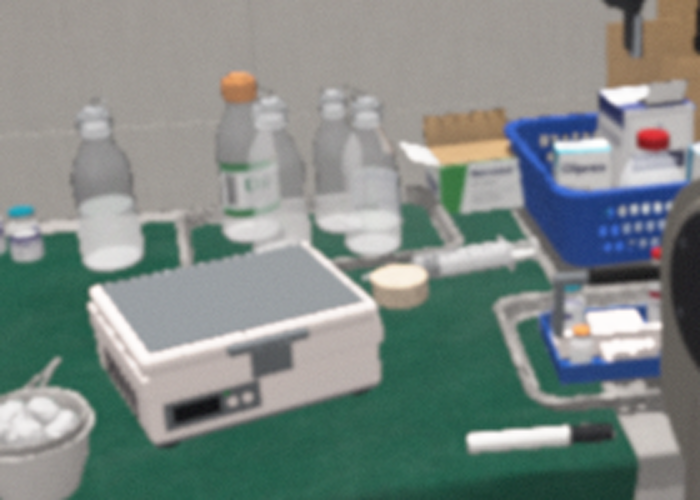

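All four vials stand in the carrier, which lies flat in the tray. The lid is flush, the grey and green vials are where they were, and the arm touches nothing.

```bash
python3 -c "
from station import bot
print(bot.hand_in())"
```

```text
the job is handed in; nothing more can be done
None
```

The job is done and handed in at about 34 s of the 72 s allowed. I lifted the carrier by its handle into the tray, shut the lid and pressed it past the catch. Then I stood both teal-capped vials in the free pockets.

- **Carrier and vials:** in the last pictures the carrier lies flat in the tray with all four vials upright in their pockets.
- **Lid:** I felt no distinct snap during the press, and the force read about 0 N when the fingers first reached the shut height. A further press gave 9 N at 90 mm, and the lid's front corners then matched the flush position, within about 1.5 mm in height. I took it as latched on that evidence.
- **Other things:** the grey-capped vial, the green look-alike, the calculator, the tape and the syringe look unmoved. I checked these by eye only.
- **Forces:** the largest I saw reported was about 17 N, when the second vial touched the pocket floor.
- **Measurements that disagreed:** the camera views differed by about 2–3 mm on where the carrier stood. The held vials' cap and base also gave centres about 4 mm apart. I used values in between, and both vials went in without catching.

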